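Brush out the tray sealer and seat its die

TASK

Get the tray sealer ready: with the brush, sweep the three potato off-cuts out of the die pocket, through its open end, into the scrap tray, and stand the brush back on the counter on its bristles. Then set the die into the cleared pocket by its handle, tongue in the open end, lowering it gently rather than dropping it, until it sits flat and fully home, and let go. Do not push the off-cuts with the gripper or the die, and leave the jar, bottle and carton where they are.

Things in the scene. Friction and masses are not known exactly. Their poses are not given: they have to be found in the camera images.
- sealer: Tray sealer bed, fixed metal block; flat bed top 55 mm above the counter, x -100..+160 mm, y -80..+80. Origin: on the counter under the middle of the die pocket; x points from the pocket's open end to its closed end, z up. At x = -100 the bed drops into the scrap tray; a housing 30 mm higher than the bed covers x 100..160.
- pocket (a point): Middle of the pocket floor, on the bed; axes as the sealer's; the seated die's origin and axes belong here. Pocket: x -70..70, y -60..60 mm; walls at both sides and +x, 8 mm high, then flared outward to 15 mm (5 mm wider at the top). The -x end is open, 100 mm wide, between two like corner lugs (x -78..-70, y beyond +-50); outside it the bed runs on level.
- scrap_tray (a point): Middle of the inner floor of the scrap tray fixed at the sealer's open end, 148 mm from the pocket's middle towards the sealer's -x; axes as the sealer's. Floor 6 mm above the counter, inside 96 mm (x) by 136 (y); three walls reach 40 mm above the counter, the bed's end (55 mm) is the fourth.
- die: Die, loose aluminium plate, 0.5 kg, 136 (x) x 116 (y) x 18 mm, tongue 96 wide, 18 long on its -x end, two dark cavities on top; 2 mm clear of pocket and lugs each side. Handle: black bar along y over the middle, 20 wide, 92 long, 36 to 62 mm above the underside, posts at y +-36. Origin: centre of the plate's underside (without tongue); z up. Starts flat, left or right of the sealer.
- brush: Wooden block brush, 0.18 kg, standing on its bristles on the counter, right or left of the sealer. Stiff bristles 30 mm (x) by 80 (y), 32 high; block 34 by 86, from 32 to 48 mm; grip bar along y, 22 wide, 86 long, from 66 to 92 mm, on posts at y +-34. Origin: centre of the bristles' underside; z up. It sweeps along its x.
- offcut0: Raw potato off-cut (one of three alike), a block 28 by 24 by 22 mm, about 20 g, lying loose on the pocket floor in the lane behind the opening: up to 12 mm beyond the pocket's middle towards the closed end, and up to 30 mm to its sides. Origin: centre of the 28 x 24 face it starts on.
- offcut1: Raw potato off-cut (one of three alike), a block 28 by 24 by 22 mm, about 20 g, lying loose on the pocket floor in the lane behind the opening: up to 12 mm beyond the pocket's middle towards the closed end, and up to 30 mm to its sides. Origin: centre of the 28 x 24 face it starts on.
- offcut2: Raw potato off-cut (one of three alike), a block 28 by 24 by 22 mm, about 20 g, lying loose on the pocket floor in the lane behind the opening: up to 12 mm beyond the pocket's middle towards the closed end, and up to 30 mm to its sides. Origin: centre of the 28 x 24 face it starts on.
- jelly_jar: Jar of jelly, 76 mm across, 110 high, standing on the counter beyond and left of the work; origin at its base. Leave alone.
- squeeze_bottle: Yellow squeeze bottle, 56 mm across, 170 high, beyond and right of the work; origin at its base. Leave alone.
- bag_carton: Carton of sandwich bags, 70 by 160 by 80 mm high, beyond and right of the bottle; origin at its base. Leave alone.
There are look-alikes about, which are no part of the job. Leave any red look-alike of the offcut2 alone. There is more than one size of the die; the job needs the smaller.

How it is judged:
By the outcome, as a careful person would: the job done as asked, in the order asked, and still so for the second after the job is handed in, with the robot touching nothing.
It also fails if it takes over 70 s, if anything falls off the work surface, if the arm or the gripper's body presses on something with over 40 N, if the wrist force passes 120 N, or if a joint passes its speed limit or range.

ROBOT

A 7-joint arm with a two-finger parallel gripper is mounted at the origin on the work surface. World frame = base frame: x ahead of the robot, y to its left, z up, the work surface at z = 0. Lengths are in m, angles in rad, forces in N, time in s.
With the tool pointing down it reaches from about 0.4 to 0.85 m from the base axis. Payload 10.4 kg.
Tool frame: the origin (TCP) lies on the centre line of the jaws, within the pads' length; the fingertips stand 22 mm ahead of it and the grasp point (between the pads) lies 3 mm ahead of it; z points along the fingers, y is the direction in which the jaws open and shut (so a half turn about z gives the same grasp; the last joint's range is limited). The gripper opens to 85 mm and grips with 20 to 120 N. Pads are 22 mm wide; open, the fingers measure 114 mm over their backs; the gripper's body (76 mm by 85 mm) begins 54 mm behind the grasp point. The pads swing forward as they close: fully open they stand 13 mm farther back than shut.
Start: joints at [1.273, 0.332, -0.065, 1.46, 0.022, 1.35, -0.088], TCP at [0.17, -0.602, 0.253] pointing down, gripper open.
Joint ranges: [-2.6, 2.6], [-0.5, 2.12], [-1.47, 1.34], [0.16, 2.42], [-1.27, 4.41], [0.06, 2.06], [-2.6, 2.6]. Speed limits (rad/s): [2.22, 2.22, 2.79, 2.79, 3.14, 3.14, 3.14].

INTERFACE

Orientations are given as a unit quaternion [x, y, z, w].
In Python, from workcell import manip gives the robot as it stands. The module is installed in compiled form; this text tells all that it offers.
- The arm moves only by the shell command python3 -m crank 'ROWS' [FORCE]. ROWS is JSON, a list of rows, each a list of 3 entries, a list of its own where there are three numbers: the opening, from -1 (shut) to 1 (fully open), then the shift along the tool's x, y, z normalised to -1 to 1, where 1 is 80 mm, then the turn, a rotation vector about the tool's x, y, z normalised to -1 to 1, where 1 is pi/4 rad. In form: [[jaw, [tx, ty, tz], [ax, ay, az]], ...]. A call has exactly 5 rows; each row shifts and turns the commanded pose from where the row before left it, along the tool's axes as they then stand; what a row does not reach is not made up. A row lasts 1/10 s, in which the tool goes at most 50 mm and 8.59 degrees, less where a joint would pass 70% of its speed; a pose out of reach is approached as far as the arm can. A call with a number of a shift or a turn outside -1 to 1 is refused whole. A call with a gripper value outside its range is refused whole. The fingers move at their own pace and stop on an object; FORCE is the grip in N (left out, the last holds). Time passes only in rows, so rows that do not move let the fingers close, or fill a call up. It gives the time, the measured TCP pose, the force and the opening at its end, in the units of the state.
- manip.get_obs(): the state, without advancing time (a new reading comes with each control period).
- manip.camera(name): name is "side" or "top" or "wrist"; returns the picture (480x640x3 uint8, blue, green, red); there is no depth.
- manip.camera_info(name): a dict with "K" (3x3 intrinsics, pixels), "camera_from_world" (4x4, takes a point from world to camera coordinates); the wrist camera has in their place "mount" (4x4, takes a point from camera to tool coordinates, whose origin is the TCP and whose axes are the flange's). Camera axes: x right, y down, z forward; pixel columns grow to the right and rows downward; lengths in m; the calibration is good to about 2 mm. A picture is of the moment at which its call begins: read the wrist's pose just before it. camera_info takes no time and is no camera call.
- manip.hand_in(): hands the job in, once; it reports no verdict.
The state is a dict: "clock": time; "joint_pos": joint angles; "joint_velocities": joint speeds; "tau": joint torques, N m; "position": TCP position; "ee_rot": TCP orientation; "ft_force": force on the tool from outside, world axes, zero at the start; "torque": the same for the moment, N m; "grip_width": opening from 0.0 (shut) to 1.0 (fully open).
Only numpy, scipy, OpenCV 4.12 (cv2) and the standard library are available. Lean on these libraries where they do the work, as an engineer would, in place of code of your own. Each camera call takes 0.05 s, during which the arm holds its last target.

## Working session

There is one attempt and no reset: what is moved stays moved. The work goes in short steps, Python scripts to look and compute and a shell command to move; the robot and the scene stay as the last step left them, time stands still between calls to the robot, and variables do not carry over. Pictures are saved under pics/ and viewed, and the job is handed in when it is done.

```bash
mkdir -p pics; ls
python3 - <<'E'
from workcell import manip
import cv2,numpy as np
o=manip.get_obs()
for k,v in o.items(): print(k,np.round(v,4))
for n in ["side","top","wrist"]:
    cv2.imwrite(f"pics/a_{n}.png",manip.camera(n)); i=manip.camera_info(n)
    for k,v in i.items(): print(n,k,np.round(v,4).tolist() if not isinstance(v,str) else v)
E
```

```text
pics
clock 0.0
joint_pos [ 1.2734  0.3329 -0.0647  1.4609  0.0215  1.3499 -0.0885]
joint_velocities [ 0.0014 -0.0002  0.0018  0.0003  0.0005  0.0022 -0.0004]
tau [ 6.00000e-04 -6.25445e+01  4.97000e-02 -3.91612e+01  1.63000e-02
  1.00000e-02 -0.00000e+00]
position [ 0.1695 -0.6012  0.2525]
ee_rot [ 9.906e-01  1.370e-01 -1.000e-04 -7.000e-04]
ft_force [ 0.9226 -0.0046  0.3084]
torque [-0.0163  0.0245  0.0302]
grip_width 1.0001
side K [[566.8832, 0.0, 312.1077], [0.0, 566.8832, 251.0219], [0.0, 0.0, 1.0]]
side camera_from_world [[-0.7893, -0.6139, 0.0113, 0.3879], [-0.3841, 0.4793, -0.7891, 0.2808], [0.479, -0.6272, -0.6141, 0.9756], [0.0, 0.0, 0.0, 1.0]]
top K [[466.7615, 0.0, 319.5271], [0.0, 466.7615, 238.7754], [0.0, 0.0, 1.0]]
top camera_from_world [[0.0175, -0.9998, -0.0054, -0.0064], [-0.9861, -0.0164, -0.1656, 0.5185], [0.1655, 0.0082, -0.9862, 1.0756], [0.0, 0.0, 0.0, 1.0]]
wrist K [[389.5782, 0.0, 322.5065], [0.0, 389.5782, 241.1046], [0.0, 0.0, 1.0]]
wrist mount [[-0.0006, -0.9553, -0.2956, 0.0756], [1.0, -0.0006, -0.0001, -0.0008], [-0.0001, -0.2956, 0.9553, -0.1208], [0.0, 0.0, 0.0, 1.0]]
```

View pics/a_top.png

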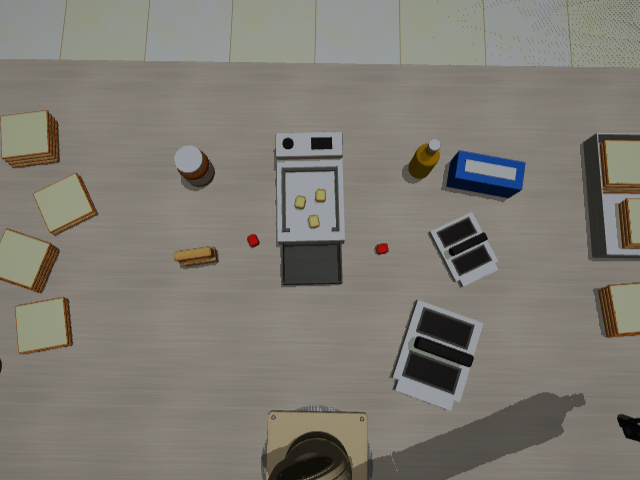

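View pics/a_side.png

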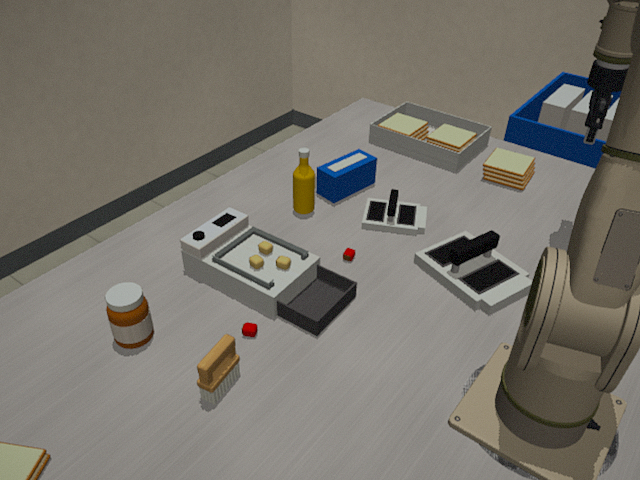

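View pics/a_wrist.png

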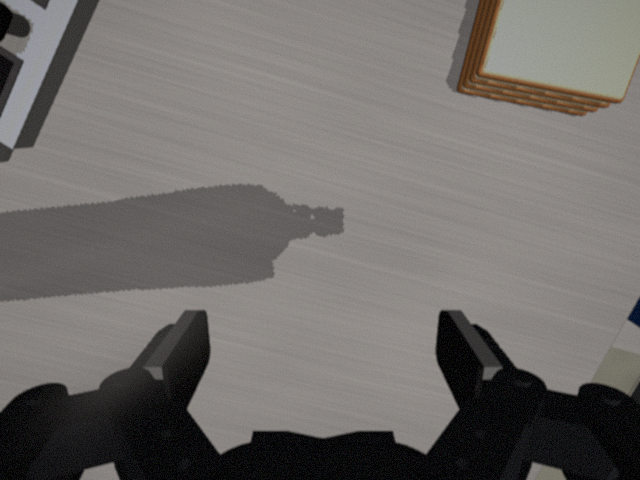

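The top view shows the brush at about (195,256), the sealer with three off-cuts at about (312,195), the small die at (464,248), the large die at (438,353), and red decoys at (253,240) and (382,248). Next I'll zoom in and measure.

```bash
cat > h.py <<'E'
import numpy as np,cv2
from workcell import manip
from scipy.spatial.transform import Rotation as R
def cam(n,obs=None):
    i=manip.camera_info(n); K=np.array(i["K"])
    if n=="wrist":
        o=obs or manip.get_obs(); T=np.eye(4); T[:3,:3]=R.from_quat(o["ee_rot"]).as_matrix(); T[:3,3]=o["position"]
        W=T@np.array(i["mount"])
    else: W=np.linalg.inv(np.array(i["camera_from_world"]))
    return K,W
def ray(c,px,z):
    K,W=c; px=np.atleast_2d(px).astype(float)
    d=(W[:3,:3]@np.linalg.inv(K)@np.c_[px,np.ones(len(px))].T).T
    o=W[:3,3]; return o+d*((z-o[2])/d[:,2])[:,None]
def proj(c,P):
    K,W=c; P=np.atleast_2d(P); C=np.linalg.inv(W); q=(K@(C[:3,:3]@P.T+C[:3,3:])).T
    return q[:,:2]/q[:,2:]
def obs():
    o=manip.get_obs(); r=R.from_quat(o["ee_rot"]).as_matrix()
    print("t",round(o["clock"],2),"p",np.round(np.array(o["position"])*1000,1),"xaxis",np.round(r[:,0],3),"z",np.round(r[:,2],3),"F",np.round(o["ft_force"],1),"g",round(o["grip_width"],3)); return o
E
python3 - <<'E'
import cv2
i=cv2.imread("pics/a_top.png")
cv2.imwrite("pics/b1.png",cv2.resize(i[120:300,165:365],None,fx=4,fy=3.3333*1.0,interpolation=cv2.INTER_CUBIC)[:600] if 0 else cv2.resize(i[125:275,165:365],None,fx=4,fy=4,interpolation=cv2.INTER_CUBIC))
cv2.imwrite("pics/b2.png",cv2.resize(i[200:300,400:533],None,fx=6,fy=6,interpolation=cv2.INTER_CUBIC))
E
```

```text
(no output)
```

View pics/b1.png

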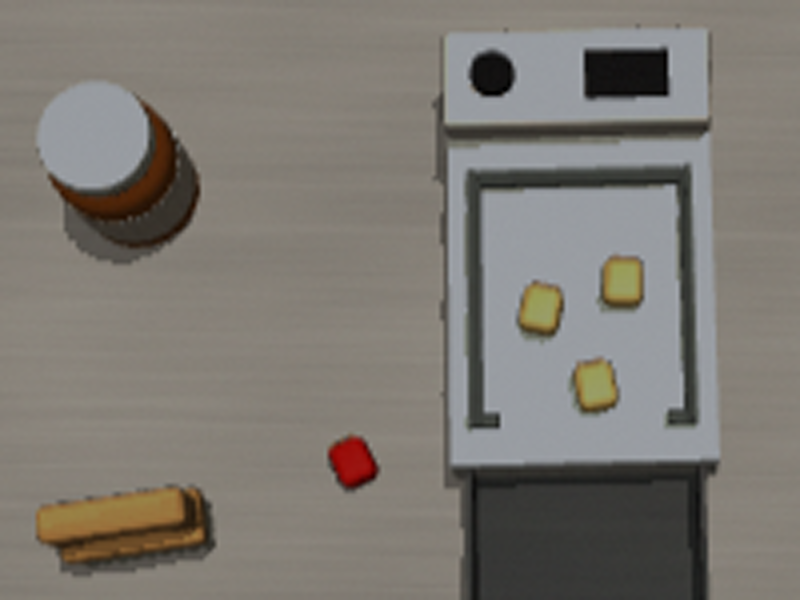

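View pics/b2.png

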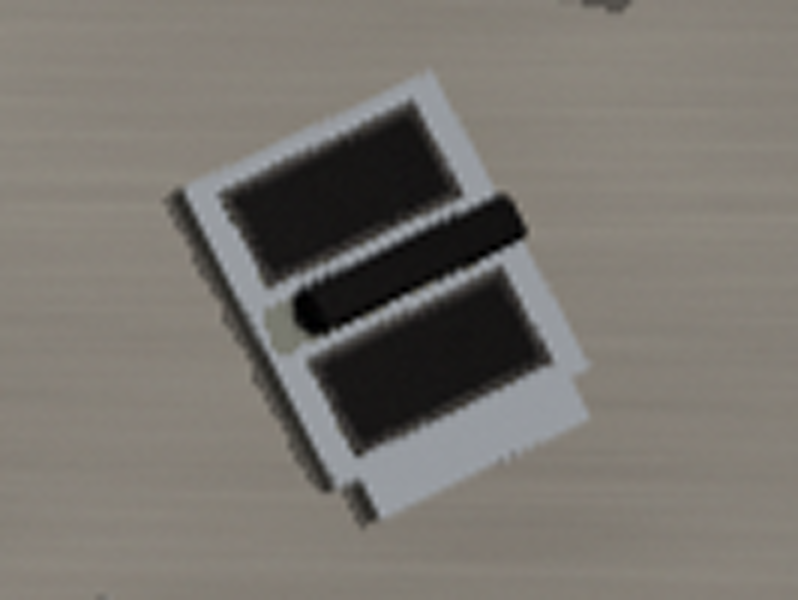

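Run:
```python
from h import *
c=cam("top"); f=lambda p,o,s:np.array(p)/s+np.array(o)-0.5+0.5/s
b1=lambda p:f(p,(165,125),4); b2=lambda p:f(p,(400,200),6)
print("bed front L,R",ray(c,b1([[452,468],[718,466]]),.055).round(4).tolist())
print("housing back",ray(c,b1([[445,33],[709,30]]),.085).round(4).tolist())
print("brush bar",ray(c,b1([[37,508],[183,488],[188,527],[40,543]]),.092).round(4).tolist())
print("offcuts top",ray(c,b1([[541,306],[623,279],[596,383]]),.077).round(4).tolist())
d=ray(c,b2([[183,190],[432,70],[588,368],[335,488]]),.018)
print("die",d.round(4).tolist(),d.mean(0), np.linalg.norm(np.diff(d,axis=0),axis=1))
e=d[0]+d[1]-d[2]-d[3]; print("die yaw",np.degrees(np.arctan2(e[1],e[0])))
```

```text
bed front L,R [[0.508, 0.1015, 0.055], [0.5119, -0.056, 0.055]]
housing back [[0.7673, 0.1113, 0.085], [0.7716, -0.047, 0.085]]
brush bar [[0.475, 0.3341, 0.092], [0.488, 0.2513, 0.092], [0.4656, 0.2472, 0.092], [0.455, 0.331, 0.092]]
offcuts top [[0.602, 0.05, 0.077], [0.6192, 0.002, 0.077], [0.5563, 0.0167, 0.077]]
die [[0.546, -0.2685, 0.018], [0.598, -0.372, 0.018], [0.4754, -0.4305, 0.018], [0.4252, -0.3268, 0.018]] [ 0.51113827 -0.34944094  0.018     ] [0.11584266 0.13578305 0.11521169]
die yaw 25.651776422519145
```

```bash
cat >> h.py <<'E'
def plan(p,yaw,n,p0=None,yaw0=None):
    """per-row tool-frame shift/turn (normalised) from current pose to p(m), tool-x yaw(deg), straight line, n rows, tool kept vertical"""
    o=manip.get_obs(); r=R.from_quat(o["ee_rot"]).as_matrix()
    p0=np.array(o["position"]) if p0 is None else np.array(p0); y0=np.degrees(np.arctan2(r[1,0],r[0,0])) if yaw0 is None else yaw0
    dy=(yaw-y0+180)%360-180; d=(np.array(p)-p0)/n
    tilt=np.cross(r[:,2],[0,0,-1]); print("yaw0",round(y0,2),"dist/row mm",round(np.linalg.norm(d)*1000,1),"deg/row",round(dy/n,2),"tilt fix (tool) norm",np.round(r.T@tilt/(np.pi/4),3))
    for k in range(n):
        a=np.radians(y0+dy*k/n); X=np.array([np.cos(a),np.sin(a),0]);Z=np.array([0,0,-1.]);Y=np.cross(Z,X)
        print([round(float(d@v)/0.08,3) for v in (X,Y,Z)],"az",round(-dy/n/45,3))
E
python3 - <<'E'
from h import *
plan([.47,-.2,.27],57,10); print(); plan([.44,.28,.25],98,13,[.47,-.2,.27],57)
E
```

```text
yaw0 15.74 dist/row mm 50.2 deg/row 4.13 tilt fix (tool) norm [-0.001  0.     0.   ]
[0.498, -0.381, -0.022] az -0.092
[0.524, -0.344, -0.022] az -0.092
[0.547, -0.306, -0.022] az -0.092
[0.568, -0.265, -0.022] az -0.092
[0.585, -0.224, -0.022] az -0.092
[0.6, -0.181, -0.022] az -0.092
[0.611, -0.138, -0.022] az -0.092
[0.62, -0.093, -0.022] az -0.092
[0.625, -0.048, -0.022] az -0.092
[0.627, -0.003, -0.022] az -0.092

yaw0 57 dist/row mm 37.0 deg/row 3.15 tilt fix (tool) norm [-0.001  0.     0.   ]
[0.371, -0.276, 0.019] az -0.07
[0.386, -0.255, 0.019] az -0.07
[0.399, -0.233, 0.019] az -0.07
[0.412, -0.211, 0.019] az -0.07
[0.423, -0.188, 0.019] az -0.07
[0.432, -0.164, 0.019] az -0.07
[0.441, -0.14, 0.019] az -0.07
[0.448, -0.116, 0.019] az -0.07
[0.453, -0.091, 0.019] az -0.07
[0.458, -0.066, 0.019] az -0.07
[0.461, -0.041, 0.019] az -0.07
[0.462, -0.015, 0.019] az -0.07
[0.462, 0.01, 0.019] az -0.07
```

```bash
python3 -m crank '[[1,[0.42,-0.32,-0.02],[0,0,-0.1]],[1,[0.45,-0.28,-0.02],[0,0,-0.1]],[1,[0.47,-0.25,-0.02],[0,0,-0.1]],[1,[0.49,-0.21,-0.02],[0,0,-0.1]],[1,[0.5,-0.17,-0.02],[0,0,-0.1]]]' 40; python3 -c "
from h import *
obs();plan([.47,-.2,.27],60,6)"
```

```text
clock: 0.65
position: [0.2993, -0.4315, 0.2612]
ee_rot: [0.944, 0.329, -0.0, -0.0]
ft_force: [0.6, -0.1, 0.8]
grip_width: 1.001
t 0.65 p [ 299.3 -431.5  261.2] xaxis [ 0.783  0.622 -0.   ] z [-0.  0. -1.] F [ 0.6 -0.1  0.8] g 1.001
yaw0 38.43 dist/row mm 48.0 deg/row 3.59 tilt fix (tool) norm [-0.  0.  0.]
[0.578, -0.157, -0.018] az -0.08
[0.587, -0.12, -0.018] az -0.08
[0.593, -0.083, -0.018] az -0.08
[0.597, -0.046, -0.018] az -0.08
[0.599, -0.008, -0.018] az -0.08
[0.598, 0.029, -0.018] az -0.08
```

```bash
python3 -m crank '[[1,[0.58,-0.16,0],[0,0,-0.1]],[1,[0.58,-0.12,0],[0,0,-0.1]],[1,[0.58,-0.08,0],[0,0,-0.1]],[1,[0.58,-0.04,0],[0,0,-0.1]],[1,[0.58,0,0],[0,0,-0.1]]]' ; python3 -c "
from h import *
obs();plan([.42,.28,.23],98,12)"
```

```text
clock: 1.15
position: [0.434, -0.2386, 0.2613]
ee_rot: [0.862, 0.507, -0.0, 0.0]
ft_force: [1.0, 0.0, 0.3]
grip_width: 1.003
t 1.15 p [ 434.  -238.6  261.3] xaxis [ 0.486  0.874 -0.   ] z [ 0. -0. -1.] F [1.  0.  0.3] g 1.003
yaw0 60.93 dist/row mm 43.3 deg/row 3.09 tilt fix (tool) norm [0. 0. 0.]
[0.465, -0.275, 0.033] az -0.069
[0.479, -0.25, 0.033] az -0.069
[0.492, -0.224, 0.033] az -0.069
[0.503, -0.197, 0.033] az -0.069
[0.513, -0.169, 0.033] az -0.069
[0.522, -0.141, 0.033] az -0.069
[0.528, -0.113, 0.033] az -0.069
[0.534, -0.085, 0.033] az -0.069
[0.538, -0.056, 0.033] az -0.069
[0.54, -0.027, 0.033] az -0.069
[0.54, 0.003, 0.033] az -0.069
[0.539, 0.032, 0.033] az -0.069
```

```bash
python3 -c "
from h import *
plan([.61,-.05,.27],91.5,10)"
```

```text
yaw0 60.93 dist/row mm 25.8 deg/row 3.06 tilt fix (tool) norm [0. 0. 0.]
[0.313, 0.078, -0.011] az -0.068
[0.308, 0.094, -0.011] az -0.068
[0.303, 0.111, -0.011] az -0.068
[0.297, 0.127, -0.011] az -0.068
[0.289, 0.142, -0.011] az -0.068
[0.281, 0.157, -0.011] az -0.068
[0.273, 0.172, -0.011] az -0.068
[0.263, 0.187, -0.011] az -0.068
[0.253, 0.2, -0.011] az -0.068
[0.242, 0.213, -0.011] az -0.068
```

```bash
python3 -m crank '[[1,[0.5,0.1,0],[0,0,-0.13]],[1,[0.5,0.15,0],[0,0,-0.13]],[1,[0.5,0.2,0],[0,0,-0.13]],[1,[0.5,0.3,0],[0,0,-0.13]],[1,[0.4,0.4,0],[0,0,-0.13]]]' ; python3 -c "
from h import *
o=obs();plan([.61,-.05,.27],91.5,1)
import cv2;cv2.imwrite('pics/c1.png',manip.camera('wrist'));np.save('c1.npy',np.r_[o['position'],o['ee_rot']])
"
```

```text
clock: 1.65
position: [0.5816, -0.0793, 0.2615]
ee_rot: [0.706, 0.709, 0.0, 0.0]
ft_force: [0.4, -0.7, 1.0]
grip_width: 0.999
t 1.65 p [581.6 -79.3 261.5] xaxis [-0.004  1.    -0.   ] z [ 0. -0. -1.] F [ 0.4 -0.7  1. ] g 0.999
yaw0 90.25 dist/row mm 41.7 deg/row 1.25 tilt fix (tool) norm [0. 0. 0.]
[0.365, 0.356, -0.106] az -0.028
```

View pics/c1.png

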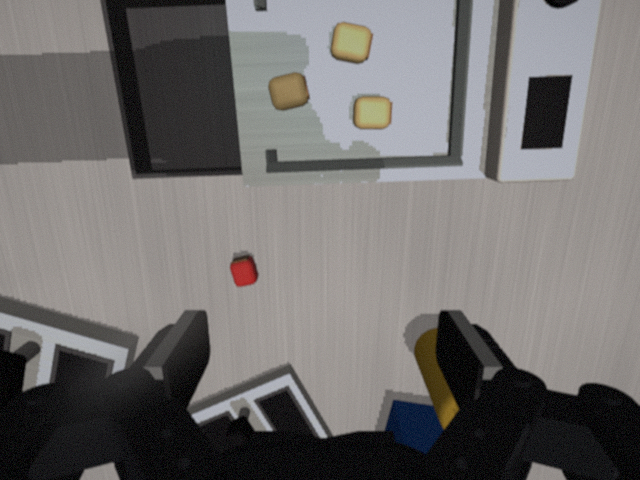

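The wrist view shows the open end of the pocket toward image left and the closed end and housing to the right, with the sealer cut off at the top edge. Move on in +y for a full view.

```bash
python3 -m crank '[[1,[0.4,0,0],[0,0,-0.03]],[1,[0.4,0,0],[0,0,0]],[1,[0.3,0,0],[0,0,0]],[1,[0,0,0],[0,0,0]],[1,[0,0,0],[0,0,0]]]' ; python3 -c "
from h import *
o=obs()
import cv2;cv2.imwrite('pics/c2.png',manip.camera('wrist'));np.save('c2.npy',np.r_[o['position'],o['ee_rot']])
"
```

```text
clock: 2.2
position: [0.5795, 0.0067, 0.2612]
ee_rot: [0.699, 0.716, -0.0, 0.0]
ft_force: [0.2, -1.2, -0.1]
grip_width: 0.999
t 2.2 p [579.5   6.7 261.2] xaxis [-0.024  1.    -0.   ] z [-0. -0. -1.] F [ 0.2 -1.2 -0.1] g 0.999
```

View pics/c2.png

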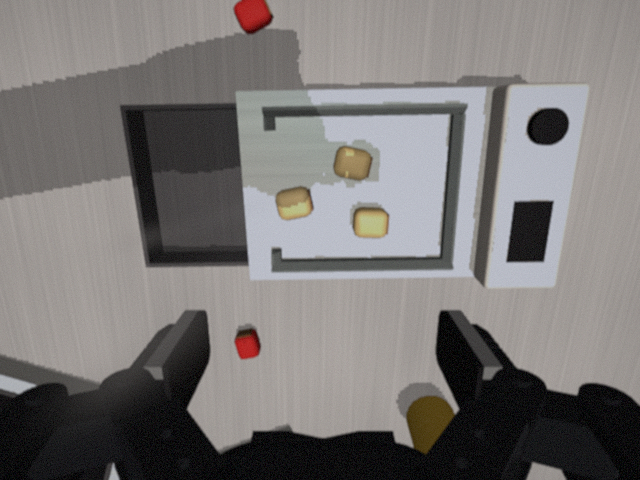

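Run:
```python
import cv2
i=cv2.imread("pics/c2.png")
cv2.imwrite("pics/c2a.png",cv2.resize(i[80:290,225:495],None,fx=2.85,fy=2.85,interpolation=cv2.INTER_CUBIC))
```

```text
(no output)
```

View pics/c2a.png

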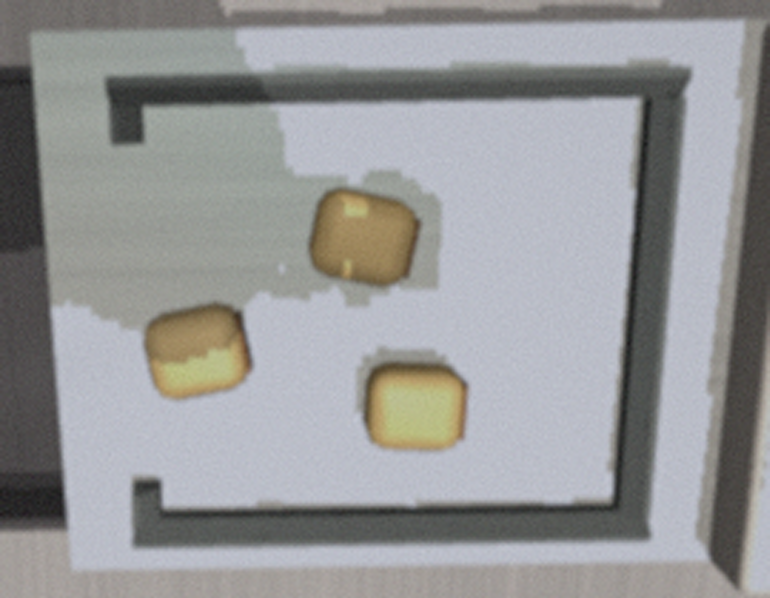

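Run:
```python
from h import *
a=np.load("c2.npy"); o={"position":a[:3],"ee_rot":a[3:]}; c=cam("wrist",o)
f=lambda p:np.array(p)/2.85+[225-.5+.5/2.85,80-.5+.5/2.85]
q=ray(c,f([[643,98],[613,505],[161,511],[143,102]]),.055)[:,:2]
print(q.round(4).tolist(), np.linalg.norm(np.roll(q,-1,0)-q,axis=1)); print("mean",q.mean(0))
m=np.array([[70,60],[70,-60],[-70,-60],[-70,60]])/1000
M=q-q.mean(0); th=np.arctan2((m[:,0]*M[:,1]-m[:,1]*M[:,0]).sum(),(m*M).sum()); print("yaw",np.degrees(th))
Rt=np.array([[np.cos(th),-np.sin(th)],[np.sin(th),np.cos(th)]])
b=ray(c,f([[32,32],[70,570]]),.055)[:,:2]
for n,p in (("bedfront",b),("offcuts",ray(c,f([[365,238],[197,352],[415,407]]),.077)[:,:2])): print(n,((p-q.mean(0))@Rt*1000).round(1).tolist())
```

```text
[[0.6793, 0.0902], [0.6846, -0.0305], [0.5435, -0.0359], [0.5394, 0.0858]] [0.12083029 0.14118308 0.12174932 0.14002805]
mean [0.61168725 0.0274098 ]
yaw 2.0685135480351646
bedfront [[-99.8, 79.7], [-100.3, -80.3]]
offcuts [[-9.2, 24.9], [-55.8, -5.9], [5.5, -22.5]]
```

```bash
python3 -c "
from h import *
plan([.471,.25,.24],98,8)"
```

```text
yaw0 91.29 dist/row mm 33.5 deg/row 0.84 tilt fix (tool) norm [-0.001  0.001 -0.   ]
[0.385, -0.161, 0.033] az -0.019
[0.388, -0.155, 0.033] az -0.019
[0.39, -0.15, 0.033] az -0.019
[0.392, -0.144, 0.033] az -0.019
[0.394, -0.138, 0.033] az -0.019
[0.396, -0.132, 0.033] az -0.019
[0.398, -0.126, 0.033] az -0.019
[0.4, -0.121, 0.033] az -0.019
```

```bash
python3 -m crank '[[1,[0.53,-0.24,0.05],[0,0,-0.03]],[1,[0.53,-0.23,0.05],[0,0,-0.03]],[1,[0.53,-0.22,0.05],[0,0,-0.03]],[1,[0.53,-0.21,0.05],[0,0,-0.03]],[1,[0.53,-0.2,0.05],[0,0,-0.03]]]' ; python3 -m crank '[[1,[0.3,-0.1,0],[0,0,0]],[1,[0.15,0,0],[0,0,0]],[1,[0,0,0],[0,0,0]],[1,[0,0,0],[0,0,0]],[1,[0,0,0],[0,0,0]]]';python3 -c "
from h import *
o=obs()
import cv2;cv2.imwrite('pics/d1.png',manip.camera('wrist'));np.save('d1.npy',np.r_[o['position'],o['ee_rot']])
"
```

```text
clock: 2.75
position: [0.4765, 0.212, 0.2412]
ee_rot: [0.656, 0.755, -0.0, 0.0]
ft_force: [1.3, -0.2, -0.3]
grip_width: 1.0
clock: 3.25
position: [0.465, 0.2446, 0.2411]
ee_rot: [0.657, 0.754, -0.0, 0.0]
ft_force: [-0.4, 0.4, 0.5]
grip_width: 0.999
t 3.25 p [465.  244.6 241.1] xaxis [-0.138  0.99  -0.001] z [-0.    -0.001 -1.   ] F [-0.4  0.4  0.5] g 0.999
```

View pics/d1.png

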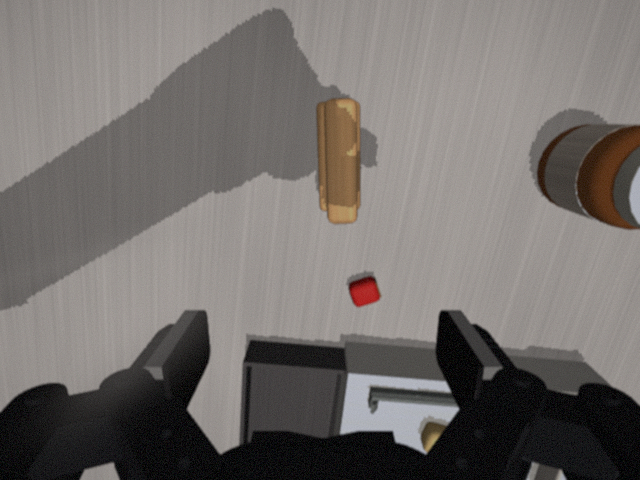

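Run:
```python
import cv2
i=cv2.imread("pics/d1.png")
cv2.imwrite("pics/d1a.png",cv2.resize(i[90:235,290:390],None,fx=4,fy=4,interpolation=cv2.INTER_CUBIC))
```

```text
(no output)
```

View pics/d1a.png

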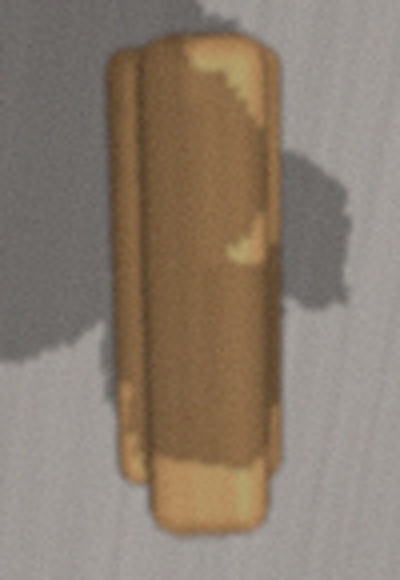

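Run:
```python
from h import *
a=np.load("d1.npy"); c=cam("wrist",{"position":a[:3],"ee_rot":a[3:]})
f=lambda p:np.array(p)/4+[290-.5+.125,90-.5+.125]
q=ray(c,f([[142,36],[268,36],[269,532],[151,532]]),.092)[:,:2]
print(q.round(4).tolist(), np.linalg.norm(np.roll(q,-1,0)-q,axis=1),q.mean(0))
e=q[0]+q[1]-q[2]-q[3]; y=np.degrees(np.arctan2(e[1],e[0])); print(y)
plan([*q.mean(0),.082],y,10)
```

```text
[[0.4544, 0.3338], [0.4747, 0.3366], [0.4884, 0.2544], [0.4676, 0.2515]] [0.02051792 0.0833699  0.02108411 0.08335746] [0.47126761 0.29409454]
99.29236537072369
yaw0 97.93 dist/row mm 16.7 deg/row 0.14 tilt fix (tool) norm [-0.     0.001  0.   ]
[0.06, 0.016, 0.199] az -0.003
[0.06, 0.017, 0.199] az -0.003
[0.06, 0.017, 0.199] az -0.003
[0.06, 0.017, 0.199] az -0.003
[0.06, 0.017, 0.199] az -0.003
[0.06, 0.017, 0.199] az -0.003
[0.06, 0.017, 0.199] az -0.003
[0.06, 0.017, 0.199] az -0.003
[0.059, 0.018, 0.199] az -0.003
[0.059, 0.018, 0.199] az -0.003
```

```bash
python3 -m crank '[[1,[0.3,0.08,0.25],[0,0,-0.03]],[1,[0.3,0.09,0.4],[0,0,0]],[1,[0,0,0.45],[0,0,0]],[1,[0,0,0.45],[0,0,0]],[1,[0,0,0.44],[0,0,0]]]' ;python3 -c "
from h import *
o=obs();plan([.4713,.2941,.082],99.3,1)
import cv2;cv2.imwrite('pics/d2.png',manip.camera('wrist'))
"
```

```text
clock: 3.8
position: [0.4705, 0.295, 0.0804]
ee_rot: [0.647, 0.762, -0.0, 0.0]
ft_force: [1.4, 0.8, 0.5]
grip_width: 0.999
t 3.8 p [470.5 295.   80.4] xaxis [-0.163  0.987 -0.   ] z [-0. -0. -1.] F [1.4 0.8 0.5] g 0.999
yaw0 99.36 dist/row mm 2.0 deg/row -0.06 tilt fix (tool) norm [-0.     0.001  0.   ]
[-0.013, 0.007, -0.02] az 0.001
```

View pics/d2.png

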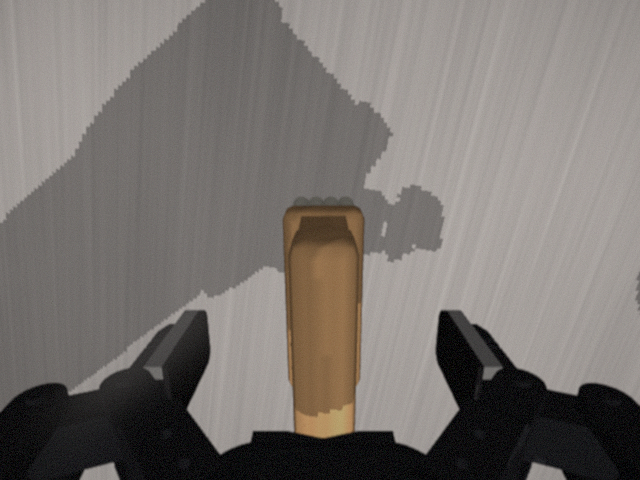

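The bar lies centred between the open jaws (columns 290–357, fingers at 207 and 437). Closing.

```bash
python3 -m crank '[[-1,[0,0,-0.02],[0,0,0]],[-1,[0,0,0],[0,0,0]],[-1,[0,0,0],[0,0,0]],[-1,[0,0,0],[0,0,0]],[-1,[0,0,0],[0,0,0]]]' 60;python3 -c "
from h import *
o=obs()"
```

```text
clock: 4.35
position: [0.4709, 0.2965, 0.0852]
ee_rot: [0.647, 0.763, 0.001, 0.001]
ft_force: [0.9, -1.6, 10.6]
grip_width: 0.245
t 4.35 p [470.9 296.5  85.2] xaxis [-0.164  0.986  0.   ] z [ 0.003  0.001 -1.   ] F [ 0.9 -1.6 10.6] g 0.245
```

```bash
cat >> h.py <<'E'
S0=np.array([.6117,.0274]); SY=2.07
def sw(x,y):
    a=np.radians(SY); return S0+np.array([np.cos(a)*x-np.sin(a)*y,np.sin(a)*x+np.cos(a)*y])/1000
def ws(p):
    a=np.radians(SY); d=(np.array(p)[:2]-S0)*1000; return np.array([np.cos(a)*d[0]+np.sin(a)*d[1],-np.sin(a)*d[0]+np.cos(a)*d[1]])
E
python3 -c "
from h import *
plan([*sw(45,3),.19],92.1,10,[.4705,.295,.202],99.4)
print(sw(45,3))"
```

```text
yaw0 99.4 dist/row mm 32.2 deg/row -0.73 tilt fix (tool) norm [ 0.003 -0.    -0.   ]
[-0.362, 0.176, 0.015] az 0.016
[-0.36, 0.18, 0.015] az 0.016
[-0.358, 0.185, 0.015] az 0.016
[-0.355, 0.189, 0.015] az 0.016
[-0.353, 0.194, 0.015] az 0.016
[-0.35, 0.198, 0.015] az 0.016
[-0.348, 0.203, 0.015] az 0.016
[-0.345, 0.207, 0.015] az 0.016
[-0.343, 0.212, 0.015] az 0.016
[-0.34, 0.216, 0.015] az 0.016
[0.65656227 0.03202346]
```

```bash
python3 -m crank '[[-1,[0,0,-0.2],[0,0,0]],[-1,[0,0,-0.4],[0,0,0]],[-1,[0,0,-0.5],[0,0,0]],[-1,[0,0,-0.3],[0,0,0]],[-1,[0,0,-0.1],[0,0,0]]]' ;python3 -c "
from h import *
o=obs(); plan([*sw(45,3),.19],92.1,10)
import cv2;cv2.imwrite('pics/d3.png',manip.camera('wrist'));cv2.imwrite('pics/d3s.png',manip.camera('side'))"
```

```text
clock: 4.85
position: [0.4706, 0.297, 0.2072]
ee_rot: [0.646, 0.763, 0.002, 0.001]
ft_force: [0.1, -1.0, -2.3]
grip_width: 0.247
t 4.85 p [470.6 297.  207.2] xaxis [-0.164  0.986  0.001] z [ 0.004  0.002 -1.   ] F [ 0.1 -1.  -2.3] g 0.247
yaw0 99.46 dist/row mm 32.4 deg/row -0.74 tilt fix (tool) norm [ 0.005 -0.001  0.   ]
[-0.365, 0.175, 0.022] az 0.016
[-0.363, 0.179, 0.022] az 0.016
[-0.36, 0.184, 0.022] az 0.016
[-0.358, 0.189, 0.022] az 0.016
[-0.355, 0.193, 0.022] az 0.016
[-0.353, 0.198, 0.022] az 0.016
[-0.35, 0.202, 0.022] az 0.016
[-0.348, 0.207, 0.022] az 0.016
[-0.345, 0.211, 0.022] az 0.016
[-0.342, 0.216, 0.022] az 0.016
```

View pics/d3s.png

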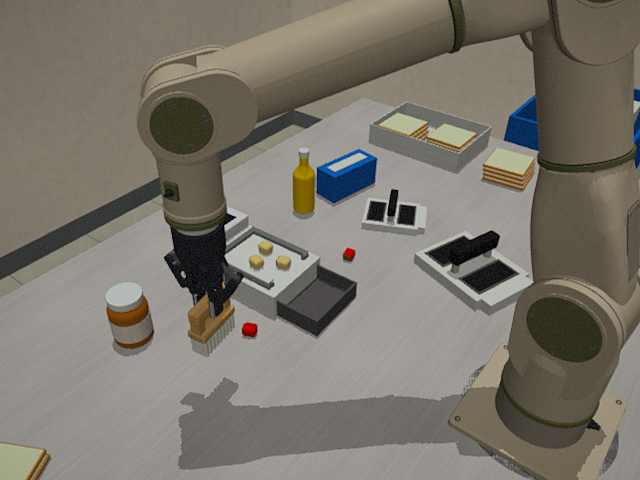

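View pics/d3.png

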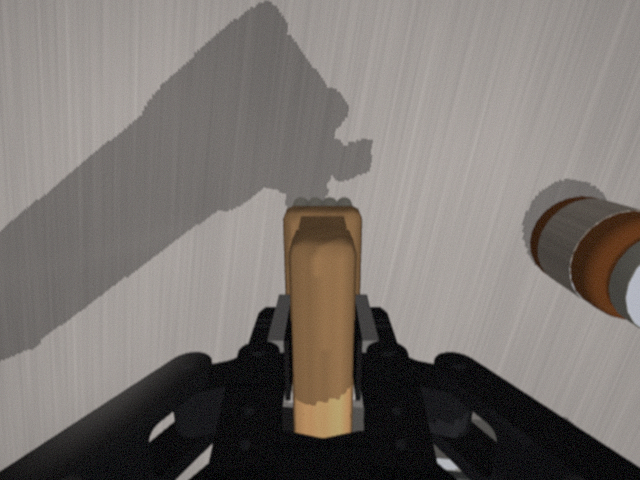

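The brush hangs upright in the jaws, centred along the bar. Moving above the closed end of the pocket.

```bash
python3 -m crank '[[-1,[-0.4,0.19,0],[0,0,0.02]],[-1,[-0.45,0.23,0],[0,0,0.02]],[-1,[-0.45,0.23,0],[0,0,0.02]],[-1,[-0.45,0.23,0],[0,0,0.02]],[-1,[-0.45,0.25,0],[0,0,0.02]]]' ;python3 -m crank '[[-1,[-0.45,0.26,0],[0,0,0.02]],[-1,[-0.45,0.27,0],[0,0,0.02]],[-1,[-0.3,0.18,0],[0,0,0.02]],[-1,[-0.1,0.06,0],[0,0,0]],[-1,[0,0,0],[0,0,0]]]' ;python3 -c "
from h import *
o=obs(); print(ws(o['position']));plan([*sw(45,3),.142],92.1,1)"
```

```text
clock: 5.45
position: [0.5827, 0.1318, 0.2017]
ee_rot: [0.676, 0.737, -0.001, -0.001]
ft_force: [0.5, 0.4, -1.9]
grip_width: 0.251
clock: 5.95
position: [0.6513, 0.0326, 0.2016]
ee_rot: [0.694, 0.72, -0.001, -0.001]
ft_force: [-0.3, -0.5, -1.5]
grip_width: 0.247
t 5.95 p [651.3  32.6 201.6] xaxis [-0.037  0.999 -0.   ] z [-0.003 -0.    -1.   ] F [-0.3 -0.5 -1.5] g 0.247
[39.73141907  3.81558324]
yaw0 92.13 dist/row mm 59.8 deg/row -0.03 tilt fix (tool) norm [-0.004  0.     0.   ]
[-0.01, 0.066, 0.745] az 0.001
```

```bash
python3 -m crank '[[-1,[0,0.07,0],[0,0,0]],[-1,[0,0,0.2],[0,0,0]],[-1,[0,0,0.2],[0,0,0]],[-1,[0,0,0.1],[0,0,0]],[-1,[0,0,0],[0,0,0]]]' ;python3 -c "
from h import *
o=obs(); print(ws(o['position']));plan([*sw(45,3),.142],92.1,1)
import cv2;cv2.imwrite('pics/e1.png',manip.camera('wrist'));cv2.imwrite('pics/e1s.png',manip.camera('side')[180:360,150:390].repeat(3,0).repeat(3,1))"
```

```text
clock: 6.45
position: [0.6559, 0.0345, 0.1614]
ee_rot: [0.693, 0.721, -0.001, -0.001]
ft_force: [-0.1, 0.1, -2.2]
grip_width: 0.251
t 6.45 p [655.9  34.5 161.4] xaxis [-0.04   0.999 -0.   ] z [-0.003 -0.    -1.   ] F [-0.1  0.1 -2.2] g 0.251
[44.45675063  5.45752144]
yaw0 92.29 dist/row mm 19.5 deg/row -0.19 tilt fix (tool) norm [-0.004  0.     0.   ]
[-0.031, 0.007, 0.242] az 0.004
```

View pics/e1.png

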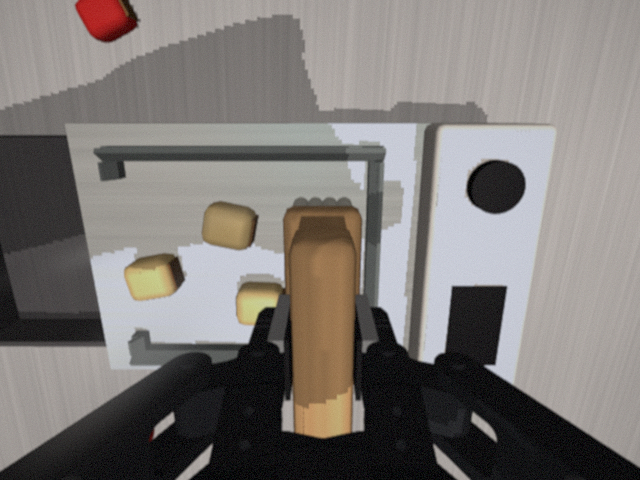

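View pics/e1s.png

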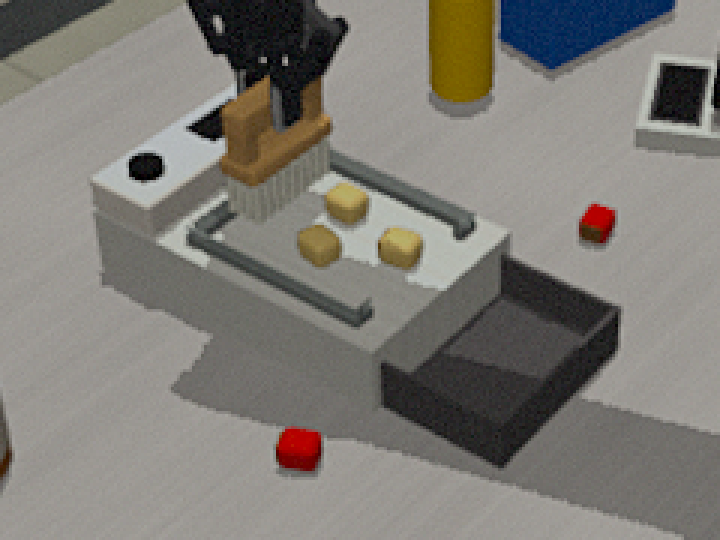

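```bash
python3 -m crank '[[-1,[-0.03,0,0.1],[0,0,0]],[-1,[0,0,0.08],[0,0,0]],[-1,[0,0,0.06],[0,0,0]],[-1,[0,0,0.01],[0,0,0]],[-1,[0,0,0],[0,0,0]]]' ;python3 -c "
from h import *
o=obs(); print(ws(o['position']));plan([*sw(45,3),.142],92.1,1)"
```

```text
clock: 7.05
position: [0.6572, 0.032, 0.1435]
ee_rot: [0.693, 0.721, -0.0, -0.0]
ft_force: [-0.4, -1.2, -2.4]
grip_width: 0.249
t 7.05 p [657.2  32.  143.5] xaxis [-0.039  0.999  0.   ] z [-0.  0. -1.] F [-0.4 -1.2 -2.4] g 0.249
[45.62955971  2.9349232 ]
yaw0 92.25 dist/row mm 1.7 deg/row -0.15 tilt fix (tool) norm [-0. -0. -0.]
[0.001, -0.008, 0.019] az 0.003
```

```bash
python3 -m crank '[[-1,[0,0,0.015],[0,0,0]],[-1,[0,-0.05,0.01],[0,0,0]],[-1,[0,-0.1,0],[0,0,0]],[-1,[0,-0.1,0],[0,0,0]],[-1,[0,-0.1,0],[0,0,0]]]' ;python3 -c "
from h import *
o=obs(); print(ws(o['position']));
cv2.imwrite('pics/e2.png',manip.camera('wrist'))"
```

```text
clock: 7.55
position: [0.6284, 0.0309, 0.1418]
ee_rot: [0.693, 0.721, -0.0, 0.0]
ft_force: [-0.6, 0.5, -2.2]
grip_width: 0.243
t 7.55 p [628.4  30.9 141.8] xaxis [-0.039  0.999 -0.   ] z [ 0. -0. -1.] F [-0.6  0.5 -2.2] g 0.243
[16.83944916  2.85393852]
```

View pics/e2.png

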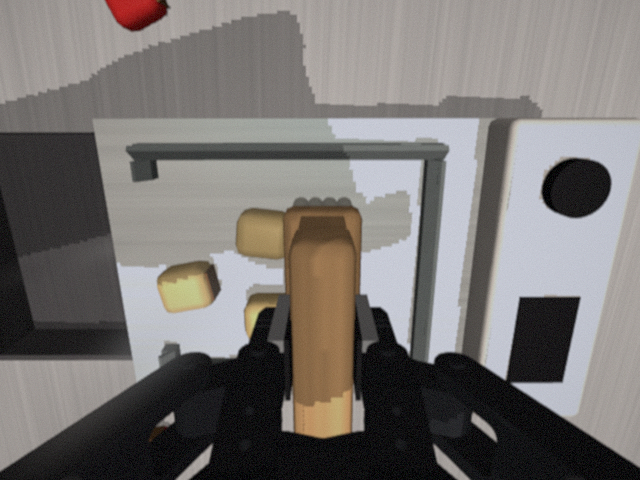

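The brush is pushing two off-cuts (near 262,235 and 265,315), and all three lie within its width. Continue.

```bash
python3 -m crank '[[-1,[0,-0.1,0],[0,0,0]],[-1,[0,-0.1,0],[0,0,0]],[-1,[0,-0.1,0],[0,0,0]],[-1,[0,-0.1,0],[0,0,0]],[-1,[0,-0.1,0],[0,0,0]]]' ;python3 -m crank '[[-1,[0,-0.1,0],[0,0,0]],[-1,[0,-0.1,0],[0,0,0]],[-1,[0,-0.1,0],[0,0,0]],[-1,[0,-0.05,0],[0,0,0]],[-1,[0,0,0],[0,0,0]]]';python3 -c "
from h import *
o=obs(); print(ws(o['position']));
cv2.imwrite('pics/e3.png',manip.camera('wrist'));cv2.imwrite('pics/e3s.png',manip.camera('side')[180:360,150:390].repeat(3,0).repeat(3,1))"
```

```text
clock: 8.1
position: [0.5887, 0.0292, 0.1418]
ee_rot: [0.693, 0.721, 0.0, 0.0]
ft_force: [0.8, 0.5, -1.4]
grip_width: 0.247
clock: 8.6
position: [0.5608, 0.0281, 0.1417]
ee_rot: [0.693, 0.721, -0.0, 0.0]
ft_force: [-0.3, -0.5, -2.4]
grip_width: 0.246
t 8.6 p [560.8  28.1 141.7] xaxis [-0.039  0.999 -0.   ] z [-0. -0. -1.] F [-0.3 -0.5 -2.4] g 0.246
[-50.86698872   2.52232813]
```

View pics/e3.png

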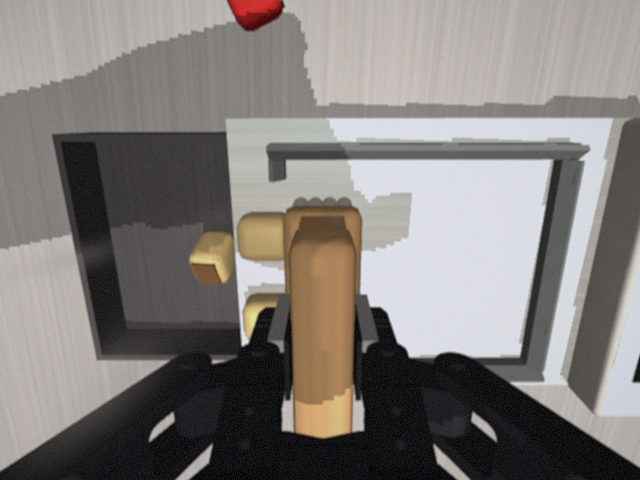

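View pics/e3s.png

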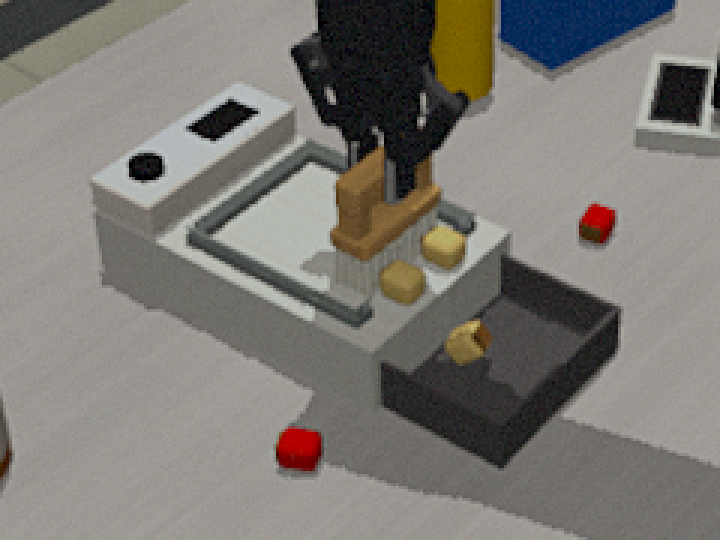

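One off-cut is in the tray and two are still ahead of the bristles. Continue to the edge.

```bash
python3 -m crank '[[-1,[0,-0.1,0],[0,0,0]],[-1,[0,-0.1,0],[0,0,0]],[-1,[0,-0.1,0],[0,0,0]],[-1,[0,-0.1,0],[0,0,0]],[-1,[0,-0.1,0],[0,0,0]]]' ;python3 -m crank '[[-1,[0,-0.1,0],[0,0,0]],[-1,[0,-0.1,0],[0,0,0]],[-1,[0,0,0],[0,0,0]],[-1,[0,0,0],[0,0,0]],[-1,[0,0,0],[0,0,0]]]';python3 -c "
from h import *
o=obs(); print(ws(o['position']));
cv2.imwrite('pics/e4.png',manip.camera('wrist'));cv2.imwrite('pics/e4s.png',manip.camera('side')[180:360,150:390].repeat(3,0).repeat(3,1))"
```

```text
clock: 9.2
position: [0.5205, 0.0266, 0.1417]
ee_rot: [0.693, 0.721, -0.0, 0.0]
ft_force: [1.0, -0.7, -2.0]
grip_width: 0.25
clock: 9.7
position: [0.5057, 0.026, 0.1418]
ee_rot: [0.693, 0.721, 0.0, 0.0]
ft_force: [-0.1, 0.3, -2.5]
grip_width: 0.243
t 9.7 p [505.7  26.  141.8] xaxis [-0.039  0.999  0.   ] z [ 0.  0. -1.] F [-0.1  0.3 -2.5] g 0.243
[-105.99861364    2.40868008]
```

View pics/e4.png

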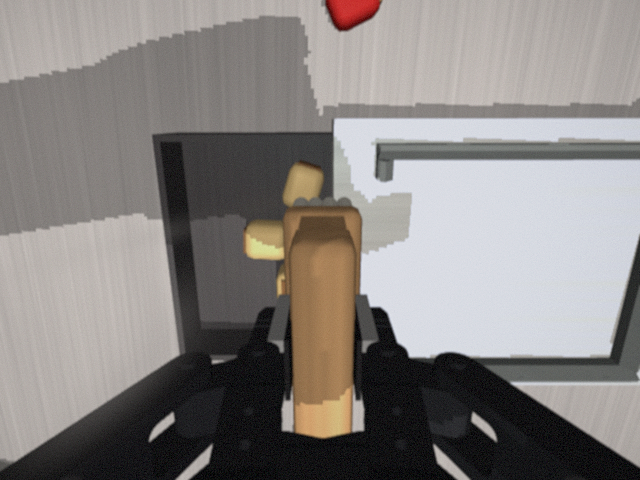

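View pics/e4s.png

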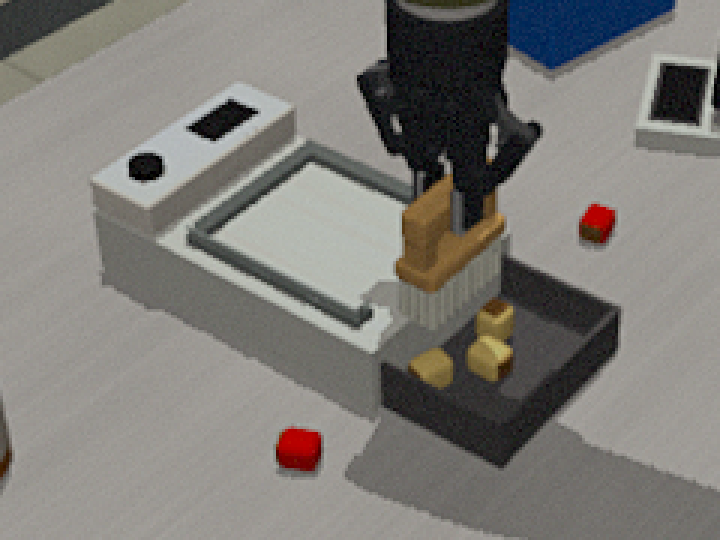

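All three off-cuts lie in the scrap tray and the pocket is clear. Lift and take the brush back.

```bash
python3 -m crank '[[-1,[0,0,-0.2],[0,0,0]],[-1,[0,0,-0.35],[0,0,0]],[-1,[0.15,0,-0.3],[0,0,0]],[-1,[0.35,0,0],[0,0,-0.02]],[-1,[0.45,0,0],[0,0,-0.02]]]' ;python3 -c "
from h import *
o=obs(); plan([.471,.2965,.2],99.4,6)"
```

```text
clock: 10.3
position: [0.5027, 0.1014, 0.2104]
ee_rot: [0.683, 0.731, 0.0, 0.001]
ft_force: [-0.3, 0.9, -2.4]
grip_width: 0.246
t 10.3 p [502.7 101.4 210.4] xaxis [-0.068  0.998 -0.001] z [ 0.002 -0.001 -1.   ] F [-0.3  0.9 -2.4] g 0.246
yaw0 93.89 dist/row mm 33.0 deg/row 0.92 tilt fix (tool) norm [0.002 0.001 0.   ]
[0.41, -0.038, 0.022] az -0.02
[0.411, -0.032, 0.022] az -0.02
[0.411, -0.025, 0.022] az -0.02
[0.411, -0.018, 0.022] az -0.02
[0.412, -0.012, 0.022] az -0.02
[0.412, -0.005, 0.022] az -0.02
```

```bash
python3 -m crank '[[-1,[0.5,-0.04,0],[0,0,-0.02]],[-1,[0.55,-0.04,0],[0,0,-0.03]],[-1,[0.55,-0.03,0.1],[0,0,-0.03]],[-1,[0.5,-0.02,0.2],[0,0,-0.02]],[-1,[0.3,0,0.3],[0,0,-0.02]]]' ;python3 -c "
from h import *
o=obs(); plan([.471,.2965,.0875],99.4,1)"
```

```text
clock: 10.8
position: [0.4705, 0.2959, 0.1623]
ee_rot: [0.645, 0.764, 0.002, -0.0]
ft_force: [0.0, -1.0, -1.9]
grip_width: 0.244
t 10.8 p [470.5 295.9 162.3] xaxis [-0.168  0.986  0.002] z [ 0.002  0.003 -1.   ] F [ 0.  -1.  -1.9] g 0.244
yaw0 99.65 dist/row mm 74.8 deg/row -0.25 tilt fix (tool) norm [ 0.003 -0.003 -0.   ]
[0.007, 0.008, 0.935] az 0.006
```

```bash
python3 -m crank '[[-1,[0,0,0.3],[0,0,0]],[-1,[0,0,0.35],[0,0,0]],[-1,[0,0,0.2],[0,0,0]],[-1,[0,0,0.08],[0,0,0]],[-1,[0,0,0.01],[0,0,0]]]' ;python3 -m crank '[[-1,[0,0,0.015],[0,0,0]],[-1,[0,0,0.01],[0,0,0]],[-1,[0,0,0],[0,0,0]],[-1,[0,0,0],[0,0,0]],[-1,[0,0,0],[0,0,0]]]'; python3 -c "
from h import *
o=obs()
cv2.imwrite('pics/f1s.png',manip.camera('side')[250:430,120:360].repeat(3,0).repeat(3,1))"
```

```text
clock: 11.3
position: [0.4713, 0.2917, 0.0864]
ee_rot: [0.647, 0.763, -0.0, -0.0]
ft_force: [0.5, 0.4, -1.5]
grip_width: 0.247
clock: 11.8
position: [0.4717, 0.2919, 0.0853]
ee_rot: [0.647, 0.763, 0.001, 0.0]
ft_force: [0.5, -1.4, 4.0]
grip_width: 0.248
t 11.8 p [471.7 291.9  85.3] xaxis [-0.164  0.986  0.   ] z [ 0.001  0.    -1.   ] F [ 0.5 -1.4  4. ] g 0.248
```

View pics/f1s.png

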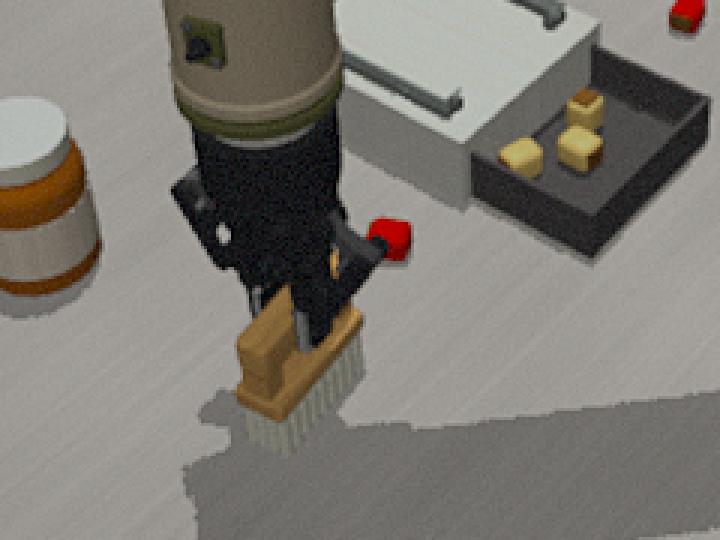

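The brush stands on its bristles (contact force 4 N). Release and rise.

```bash
python3 -m crank '[[0.2,[0,0,0],[0,0,0]],[1,[0,0,0],[0,0,0]],[1,[0,0,0],[0,0,0]],[1,[0,0,0],[0,0,0]],[1,[0,0,-0.05],[0,0,0]]]' ;python3 -m crank '[[1,[0,0,-0.3],[0,0,0]],[1,[0,0,-0.5],[0,0,0]],[1,[0,0,-0.5],[0,0,0]],[1,[0,0,-0.5],[0,0,0]],[1,[-0.1,0,-0.3],[0,0,0]]]'; python3 -c "
from h import *
o=obs()
cv2.imwrite('pics/f2s.png',manip.camera('side'));plan([.53,-.36,.25],115.6-90+90,18)"
```

```text
clock: 12.35
position: [0.4708, 0.2916, 0.0881]
ee_rot: [0.646, 0.763, -0.0, -0.0]
ft_force: [0.2, -0.7, 0.1]
grip_width: 1.002
clock: 12.85
position: [0.4723, 0.2855, 0.26]
ee_rot: [0.646, 0.764, 0.002, 0.0]
ft_force: [-0.2, 0.1, -0.2]
grip_width: 1.003
t 12.85 p [472.3 285.5 260. ] xaxis [-0.166  0.986  0.002] z [ 0.003  0.002 -1.   ] F [-0.2  0.1 -0.2] g 1.003
yaw0 99.45 dist/row mm 35.9 deg/row 0.9 tilt fix (tool) norm [ 0.008 -0.002  0.   ]
[-0.448, -0.035, 0.009] az -0.02
[-0.447, -0.042, 0.009] az -0.02
[-0.446, -0.049, 0.009] az -0.02
[-0.446, -0.056, 0.009] az -0.02
[-0.445, -0.063, 0.009] az -0.02
[-0.444, -0.07, 0.009] az -0.02
[-0.443, -0.077, 0.009] az -0.02
[-0.441, -0.084, 0.009] az -0.02
[-0.44, -0.091, 0.009] az -0.02
[-0.438, -0.098, 0.009] az -0.02
[-0.437, -0.104, 0.009] az -0.02
[-0.435, -0.111, 0.009] az -0.02
[-0.433, -0.118, 0.009] az -0.02
[-0.431, -0.125, 0.009] az -0.02
[-0.429, -0.132, 0.009] az -0.02
[-0.427, -0.138, 0.009] az -0.02
[-0.425, -0.145, 0.009] az -0.02
[-0.423, -0.152, 0.009] az -0.02
```

View pics/f2s.png

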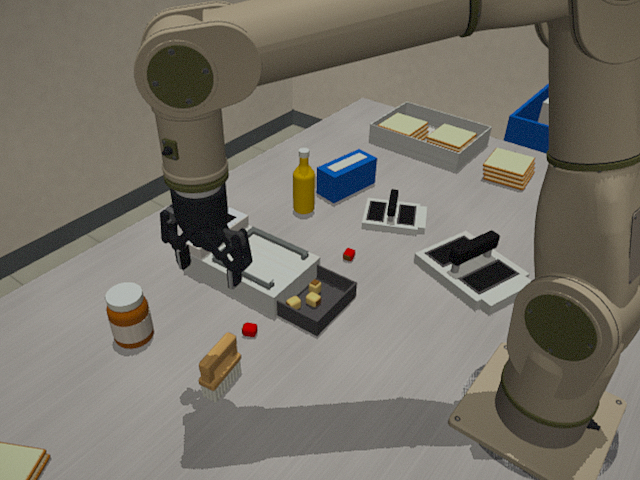

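```bash
python3 -m crank '[[1,[-0.5,-0.03,0],[0,0,0]],[1,[-0.55,-0.03,0],[0,0,-0.03]],[1,[-0.55,-0.03,0],[0,0,-0.03]],[1,[-0.55,-0.04,0],[0,0,-0.03]],[1,[-0.55,-0.04,0],[0,0,-0.03]]]' ;python3 -m crank '[[1,[-0.55,-0.05,0],[0,0,-0.03]],[1,[-0.55,-0.05,0],[0,0,-0.03]],[1,[-0.55,-0.06,0],[0,0,-0.03]],[1,[-0.55,-0.07,0],[0,0,-0.03]],[1,[-0.55,-0.08,0],[0,0,-0.03]]]'; python3 -c "
from h import *
o=obs();plan([.53,-.395,.26],115.65,6)"
```

```text
clock: 13.4
position: [0.5005, 0.0676, 0.2567]
ee_rot: [0.609, 0.793, -0.0, 0.0]
ft_force: [0.8, -0.1, 0.9]
grip_width: 0.999
clock: 13.9
position: [0.5434, -0.1497, 0.2566]
ee_rot: [0.562, 0.827, -0.0, 0.0]
ft_force: [1.7, 0.2, 1.3]
grip_width: 1.0
t 13.9 p [ 543.4 -149.7  256.6] xaxis [-0.369  0.929 -0.   ] z [ 0. -0. -1.] F [1.7 0.2 1.3] g 1.0
yaw0 111.66 dist/row mm 41.0 deg/row 0.67 tilt fix (tool) norm [0.    0.001 0.   ]
[-0.465, -0.215, -0.007] az -0.015
[-0.462, -0.22, -0.007] az -0.015
[-0.46, -0.225, -0.007] az -0.015
[-0.457, -0.231, -0.007] az -0.015
[-0.454, -0.236, -0.007] az -0.015
[-0.452, -0.241, -0.007] az -0.015
```

```bash
python3 -m crank '[[1,[-0.54,-0.25,0],[0,0,-0.02]],[1,[-0.54,-0.26,0],[0,0,-0.02]],[1,[-0.54,-0.27,0],[0,0,-0.02]],[1,[-0.54,-0.28,0],[0,0,-0.01]],[1,[-0.54,-0.29,0],[0,0,-0.01]]]' ;python3 -m crank '[[1,[0,0,0],[0,0,0]],[1,[0,0,0],[0,0,0]],[1,[0,0,0],[0,0,0]],[1,[0,0,0],[0,0,0]],[1,[0,0,0],[0,0,0]]]'; python3 -c "
from h import *
o=obs()
cv2.imwrite('pics/g1.png',manip.camera('wrist'));np.save('g1.npy',np.r_[o['position'],o['ee_rot']])
"
```

```text
clock: 14.4
position: [0.5293, -0.3909, 0.2566]
ee_rot: [0.536, 0.844, -0.0, 0.0]
ft_force: [1.1, 0.6, 0.2]
grip_width: 0.997
clock: 14.9
position: [0.5302, -0.3879, 0.2569]
ee_rot: [0.535, 0.845, -0.0, 0.0]
ft_force: [0.3, -0.5, 0.2]
grip_width: 1.001
t 14.9 p [ 530.2 -387.9  256.9] xaxis [-0.427  0.904 -0.   ] z [ 0. -0. -1.] F [ 0.3 -0.5  0.2] g 1.001
```

View pics/g1.png

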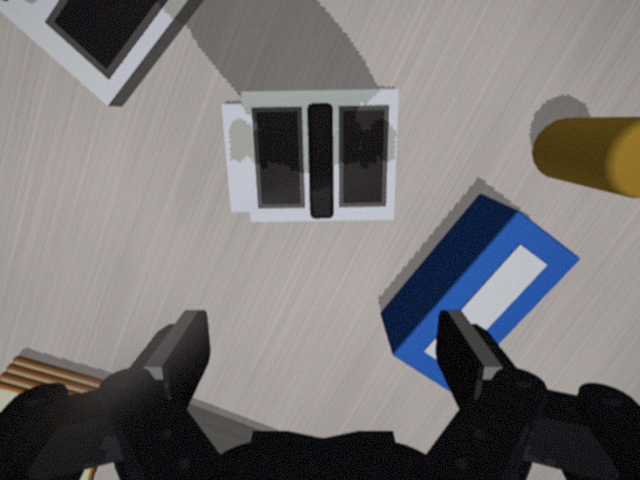

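Run:
```python
import cv2
i=cv2.imread("pics/g1.png")
cv2.imwrite("pics/g1a.png",cv2.resize(i[80:230,215:405],None,fx=4,fy=4,interpolation=cv2.INTER_CUBIC))
```

```text
(no output)
```

View pics/g1a.png

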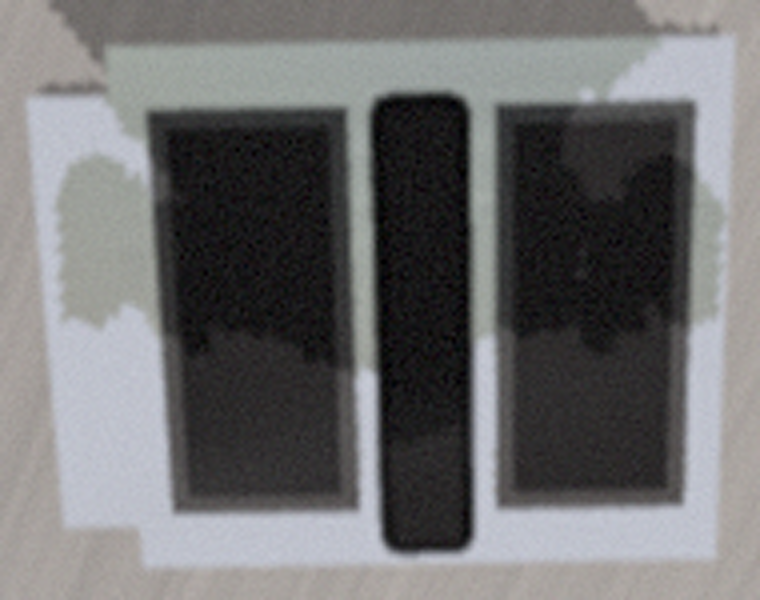

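Run:
```python
from h import *
a=np.load("g1.npy"); c=cam("wrist",{"position":a[:3],"ee_rot":a[3:]})
f=lambda p:np.array(p)/4+[215-.5+.125,80-.5+.125]
for n,px,z in (("plate",[[106,45],[737,35],[714,558],[143,567]],.018),("bar",[[372,94],[468,94],[472,550],[384,551]],.062)):
    q=ray(c,f(px),z)[:,:2]
    e=q[0]+q[1]-q[2]-q[3]; y=np.degrees(np.arctan2(e[1],e[0])); print(n,np.linalg.norm(np.roll(q,-1,0)-q,axis=1).round(4),q.mean(0).round(4),"y-dir",y)
plan([*q.mean(0),.055],y,1)
```

```text
plate [0.1361 0.116  0.1358 0.1162] [ 0.5105 -0.349 ] y-dir 115.97264434296288
bar [0.0183 0.0895 0.0183 0.0898] [ 0.5103 -0.3486] y-dir 116.19819766531471
yaw0 115.27 dist/row mm 206.7 deg/row 0.93 tilt fix (tool) norm [0.    0.001 0.   ]
[0.553, -0.012, 2.524] az -0.021
```

```bash
python3 -m crank '[[1,[0.28,-0.005,0.2],[0,0,-0.02]],[1,[0.27,-0.005,0.5],[0,0,0]],[1,[0,0,0.55],[0,0,0]],[1,[0,0,0.5],[0,0,0]],[1,[0,0,0.3],[0,0,0]]]' ; python3 -c "
from h import *
o=obs();plan([.5104,-.3488,.054],116,1)
cv2.imwrite('pics/g2.png',manip.camera('wrist'))
"
```

```text
clock: 15.45
position: [0.5086, -0.3487, 0.0896]
ee_rot: [0.529, 0.849, -0.0, -0.001]
ft_force: [-0.3, -0.0, 1.2]
grip_width: 0.995
t 15.45 p [ 508.6 -348.7   89.6] xaxis [-0.441  0.898  0.002] z [-0.003  0.001 -1.   ] F [-0.3 -0.   1.2] g 0.995
yaw0 116.14 dist/row mm 35.7 deg/row -0.14 tilt fix (tool) norm [-0.002 -0.003  0.   ]
[-0.011, 0.019, 0.445] az 0.003
```

View pics/g2.png

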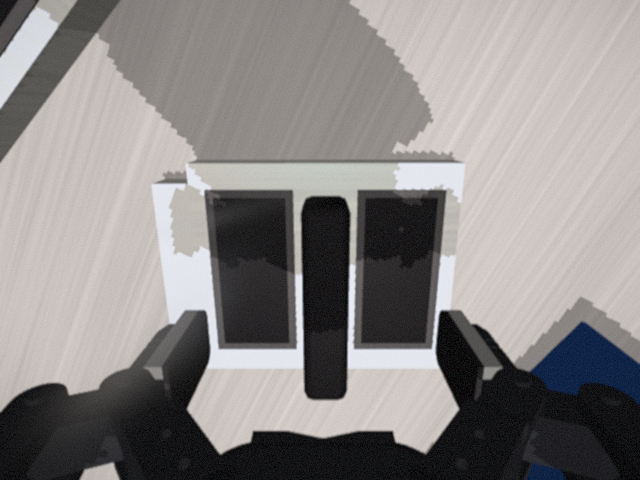

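```bash
python3 -c "
from h import *
c=cam('top'); q=ray(c,[[447,187],[455,152],[520,196],[524,165]],.08)[:,:2]; print(q.round(3))
r=R.from_quat(manip.get_obs()['ee_rot']).as_matrix()[:2,:2]
print((q-[.5104,-.3488])@r)
"
```

```text
[[ 0.641 -0.296]
 [ 0.728 -0.318]
 [ 0.622 -0.467]
 [ 0.698 -0.48 ]]
[[-0.01035405  0.14048362]
 [-0.06781527  0.20886794]
 [-0.15499547  0.04821541]
 [-0.20063204  0.11051144]]
```

```bash
python3 -m crank '[[1,[-0.01,0.02,0.2],[0,0,0]],[1,[0,0,0.17],[0,0,0]],[1,[0,0,0.07],[0,0,0]],[1,[0,0,0],[0,0,0]],[1,[0,0,0],[0,0,0]]]' ; python3 -c "
from h import *
o=obs();plan([.5104,-.3488,.054],116,1)"; python3 -m crank '[[-1,[0,0,0],[0,0,0]],[-1,[0,0,0],[0,0,0]],[-1,[0,0,0],[0,0,0]],[-1,[0,0,0],[0,0,0]],[-1,[0,0,0],[0,0,0]]]' 90; python3 -c "
from h import *
o=obs()"
```

```text
clock: 16.0
position: [0.5122, -0.35, 0.0581]
ee_rot: [0.529, 0.848, -0.0, 0.001]
ft_force: [0.3, -0.6, 0.2]
grip_width: 0.996
t 16.0 p [ 512.2 -350.    58.1] xaxis [-0.44   0.898 -0.001] z [ 0.001 -0.001 -1.   ] F [ 0.3 -0.6  0.2] g 0.996
yaw0 116.09 dist/row mm 4.6 deg/row -0.09 tilt fix (tool) norm [0.001 0.001 0.   ]
[0.024, -0.013, 0.051] az 0.002
clock: 16.5
position: [0.5117, -0.3499, 0.0578]
ee_rot: [0.529, 0.848, -0.0, 0.0]
ft_force: [-2.2, -0.6, 3.7]
grip_width: 0.217
t 16.5 p [ 511.7 -349.9   57.8] xaxis [-0.44   0.898 -0.   ] z [-0. -0. -1.] F [-2.2 -0.6  3.7] g 0.217
```

```bash
python3 -m crank '[[-1,[0,0,-0.1],[0,0,0]],[-1,[0,0,-0.3],[0,0,0]],[-1,[0,0,-0.5],[0,0,0]],[-1,[0,0,-0.5],[0,0,0]],[-1,[0,0,-0.3],[0,0,0]]]' ; python3 -c "
from h import *
o=obs();cv2.imwrite('pics/g3.png',manip.camera('wrist'));cv2.imwrite('pics/g3s.png',manip.camera('side'))
plan([*sw(0,0),.2],92.07,10)"
```

```text
clock: 17.0
position: [0.5122, -0.3497, 0.1964]
ee_rot: [0.529, 0.849, 0.0, 0.001]
ft_force: [0.8, -0.2, -6.0]
grip_width: 0.217
t 17.0 p [ 512.2 -349.7  196.4] xaxis [-0.44   0.898 -0.002] z [ 0.002 -0.001 -1.   ] F [ 0.8 -0.2 -6. ] g 0.217
yaw0 116.1 dist/row mm 39.0 deg/row -2.4 tilt fix (tool) norm [0.003 0.006 0.   ]
[0.37, 0.318, -0.004] az 0.053
[0.383, 0.303, -0.004] az 0.053
[0.395, 0.286, -0.004] az 0.053
[0.407, 0.269, -0.004] az 0.053
[0.418, 0.252, -0.004] az 0.053
[0.428, 0.234, -0.004] az 0.053
[0.437, 0.216, -0.004] az 0.053
[0.446, 0.198, -0.004] az 0.053
[0.454, 0.179, -0.004] az 0.053
[0.461, 0.16, -0.004] az 0.053
```

View pics/g3.png

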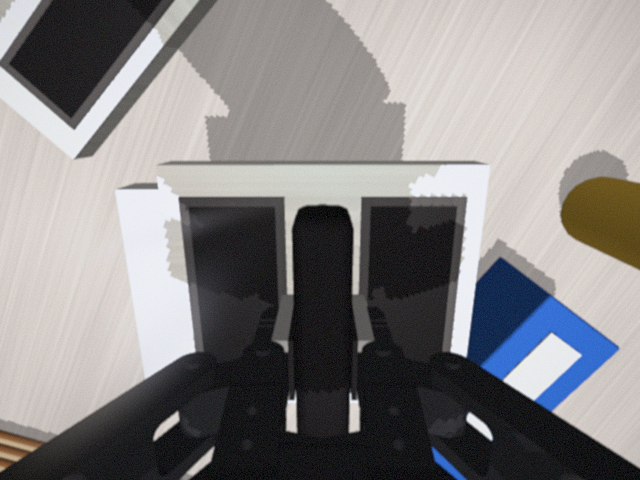

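View pics/g3s.png

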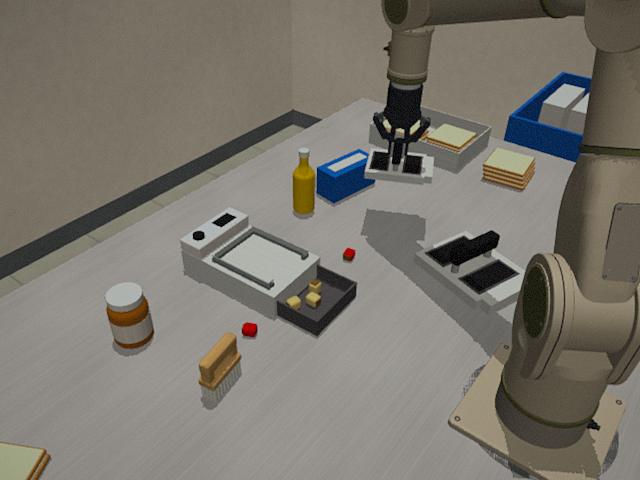

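Run:
```python
import cv2
i=cv2.imread("pics/g3.png")
a=cv2.resize(i[150:250,110:210],None,fx=4,fy=4,interpolation=cv2.INTER_CUBIC);b=cv2.resize(i[150:250,400:500],None,fx=4,fy=4,interpolation=cv2.INTER_CUBIC)
cv2.imwrite("pics/g3a.png",cv2.hconcat([a,b]))
```

```text
(no output)
```

View pics/g3a.png

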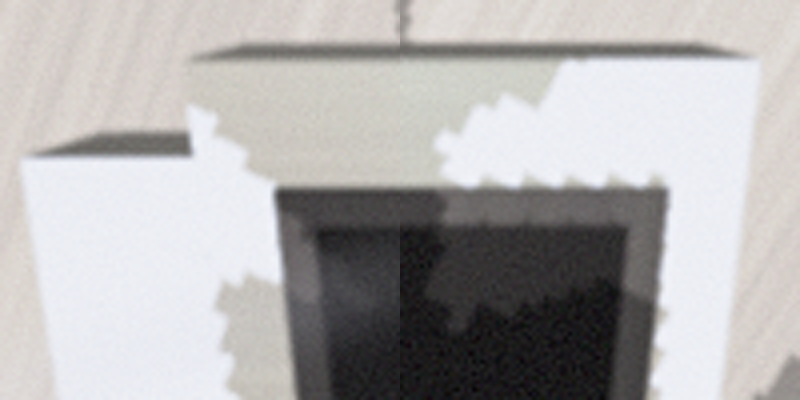

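Run:
```python
from h import *
o={"position":[.5122,-.3497,.1964],"ee_rot":manip.get_obs()["ee_rot"]}; c=cam("wrist",o)
px=[[157.3,164.8],[489.3,164.8],[115.3,189]]
q=ray(c,px,.1964-.0398); r=R.from_quat(o["ee_rot"]).as_matrix(); t=(q-o["position"])@r*1000; print(t.round(1))
m=np.array([[58,-68],[58,68],[48,-86.]]) # tool x=die y, tool y=die x
t=t[:,:2]; M=t-t.mean(0); N=m-m.mean(0); th=np.arctan2((N[:,0]*M[:,1]-N[:,1]*M[:,0]).sum(),(N*M).sum()); Rr=np.array([[np.cos(th),-np.sin(th)],[np.sin(th),np.cos(th)]])
print("rot deg (about tool z)",np.degrees(th),"die origin in tool (x,y) mm",(t.mean(0)-Rr@m.mean(0)).round(2), "edge len",np.linalg.norm(t[1]-t[0]))
```

```text
[[ 59.1 -66.8  39.3]
 [ 59.   68.1  39.7]
 [ 49.2 -85.4  39.3]]
rot deg (about tool z) 0.08007174549923403 die origin in tool (x,y) mm [1.05 0.59] edge len 134.85694528341662
```

```bash
python3 -c "
from h import *
c=cam('top'); print(ray(c,[[434,145]],.17), ray(c,[[422,174]],0.01))
plan([.475,-.17,.205],102,5)
plan([*sw(-.3,-1.4),.205],92.1,7,[.475,-.17,.205],102)"
```

```text
[[ 0.70985981 -0.24595493  0.17      ]] [[ 0.6942042  -0.25311981  0.01      ]]
yaw0 116.1 dist/row mm 36.9 deg/row -2.82 tilt fix (tool) norm [0.003 0.006 0.   ]
[0.447, 0.113, -0.02] az 0.063
[0.452, 0.09, -0.02] az 0.063
[0.456, 0.068, -0.02] az 0.063
[0.458, 0.046, -0.02] az 0.063
[0.46, 0.023, -0.02] az 0.063
yaw0 102 dist/row mm 34.1 deg/row -1.41 tilt fix (tool) norm [0.003 0.006 0.   ]
[0.292, 0.311, 0.0] az 0.031
[0.299, 0.304, 0.0] az 0.031
[0.307, 0.296, 0.0] az 0.031
[0.314, 0.289, 0.0] az 0.031
[0.321, 0.281, 0.0] az 0.031
[0.328, 0.273, 0.0] az 0.031
[0.334, 0.265, 0.0] az 0.031
```

```bash
python3 -m crank '[[-1,[0.35,0.08,-0.1],[0,0,0.06]],[-1,[0.45,0.09,0],[0,0,0.06]],[-1,[0.46,0.07,0],[0,0,0.06]],[-1,[0.46,0.05,0],[0,0,0.06]],[-1,[0.46,0.05,0],[0,0,0.06]]]' ; python3 -c "
from h import *
o=obs()
plan([*sw(-.3,-1.4),.195],92.1,7)"
```

```text
clock: 17.6
position: [0.4745, -0.1752, 0.1991]
ee_rot: [0.626, 0.78, -0.0, -0.001]
ft_force: [0.4, 0.2, -5.4]
grip_width: 0.214
t 17.6 p [ 474.5 -175.2  199.1] xaxis [-0.216  0.976  0.002] z [-0.003  0.001 -1.   ] F [ 0.4  0.2 -5.4] g 0.214
yaw0 102.46 dist/row mm 34.8 deg/row -1.48 tilt fix (tool) norm [-0.003 -0.002 -0.   ]
[0.298, 0.316, 0.007] az 0.033
[0.306, 0.308, 0.007] az 0.033
[0.314, 0.3, 0.007] az 0.033
[0.322, 0.292, 0.007] az 0.033
[0.329, 0.284, 0.007] az 0.033
[0.336, 0.275, 0.007] az 0.033
[0.343, 0.266, 0.007] az 0.033
```

```bash
python3 -m crank '[[-1,[0.3,0.32,0],[0,0,0.033]],[-1,[0.31,0.31,0],[0,0,0.033]],[-1,[0.31,0.3,0],[0,0,0.033]],[-1,[0.32,0.29,0],[0,0,0.033]],[-1,[0.33,0.28,0],[0,0,0.033]]]' ; python3 -m crank '[[-1,[0.33,0.28,0],[0,0,0.033]],[-1,[0.2,0.15,0],[0,0,0.033]],[-1,[0.1,0.08,0],[0,0,0]],[-1,[0,0,0],[0,0,0]],[-1,[0,0,0],[0,0,0]]]';python3 -c "
from h import *
o=obs(); print(ws(o['position']))
plan([*sw(-.3,-1.4),.195],92.1,1)"
```

```text
clock: 18.1
position: [0.5732, -0.0317, 0.199]
ee_rot: [0.675, 0.738, -0.001, -0.001]
ft_force: [0.2, -0.8, -5.6]
grip_width: 0.212
clock: 18.6
position: [0.6099, 0.0192, 0.2003]
ee_rot: [0.694, 0.72, -0.001, -0.0]
ft_force: [0.6, -1.7, -6.8]
grip_width: 0.22
t 18.6 p [609.9  19.2 200.3] xaxis [-0.038  0.999 -0.001] z [-0.002 -0.001 -1.   ] F [ 0.6 -1.7 -6.8] g 0.22
[-2.08117225 -8.14673694]
yaw0 92.18 dist/row mm 8.7 deg/row -0.08 tilt fix (tool) norm [-0.002  0.001  0.   ]
[0.084, 0.022, 0.066] az 0.002
```

```bash
python3 -m crank '[[-1,[0.08,0.02,0.1],[0,0,0]],[-1,[0,0,0.25],[0,0,0]],[-1,[0,0,0.25],[0,0,0]],[-1,[0,0,0.1],[0,0,0]],[-1,[0,0,0],[0,0,0]]]'; python3 -c "
from h import *
o=obs(); print(ws(o['position']))
cv2.imwrite('pics/h1.png',manip.camera('wrist'));np.save('h1.npy',np.r_[o['position'],o['ee_rot']]);cv2.imwrite('pics/h1s.png',manip.camera('side')[180:360,150:390].repeat(3,0).repeat(3,1))
plan([*sw(-.3,-1.4),.14],92.1,1)"
```

```text
clock: 19.1
position: [0.611, 0.0263, 0.1439]
ee_rot: [0.694, 0.72, -0.001, -0.001]
ft_force: [0.4, -0.3, -5.8]
grip_width: 0.218
t 19.1 p [611.   26.3 143.9] xaxis [-0.038  0.999 -0.   ] z [-0.002 -0.    -1.   ] F [ 0.4 -0.3 -5.8] g 0.218
[-0.69317293 -1.04847054]
yaw0 92.17 dist/row mm 6.1 deg/row -0.07 tilt fix (tool) norm [ 0.001  0.    -0.   ]
[-0.01, -0.011, 0.075] az 0.002
```

View pics/h1.png

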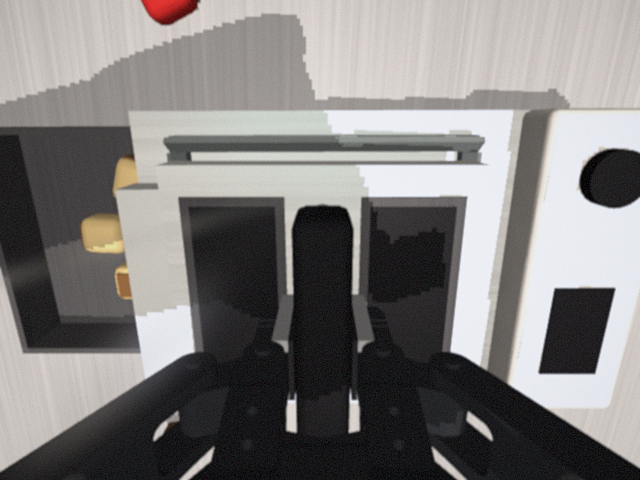

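View pics/h1s.png

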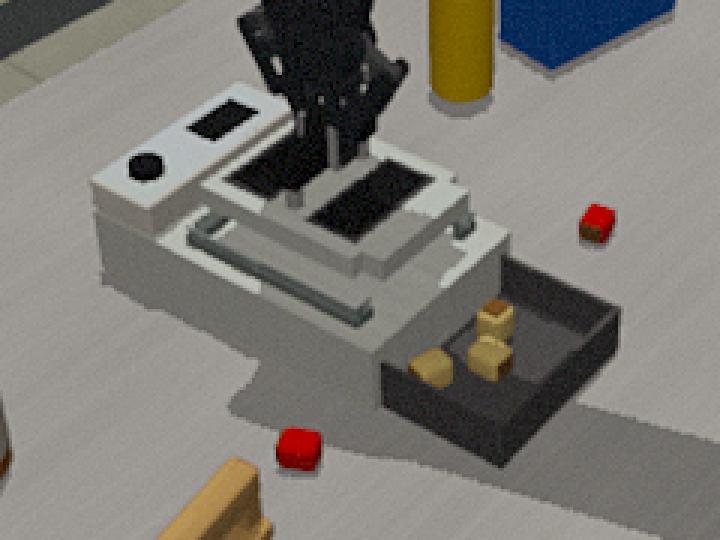

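Run:
```python
import cv2
i=cv2.imread("pics/h1.png")
a=cv2.resize(i[125:205,115:215],None,fx=4,fy=4,interpolation=cv2.INTER_CUBIC);b=cv2.resize(i[125:205,400:500],None,fx=4,fy=4,interpolation=cv2.INTER_CUBIC)
cv2.imwrite("pics/h1a.png",cv2.hconcat([a,b]))
```

```text
(no output)
```

View pics/h1a.png

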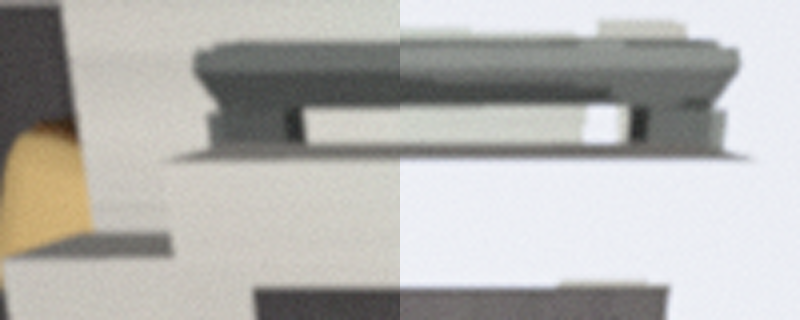

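Run:
```python
from h import *
a=np.load("h1.npy"); o={"position":a[:3],"ee_rot":a[3:]}; c=cam("wrist",o)
r=R.from_quat(o["ee_rot"]).as_matrix()
T=lambda px,z:((ray(c,px,z)-o["position"])@r*1000)
w=T([[190.6,150.6],[457,150.6]],.055); d=T([[157.6,164.7],[488.5,164.7],[116.2,188.8]],.1439-.0398)
print("pocket +y corners",w.round(1).tolist()); print("die",d.round(1).tolist())
print("pocket centre tool x,y:",w[:,0].mean()-60,w[:,1].mean(),"rot",np.degrees(np.arctan2(w[1,0]-w[0,0],w[1,1]-w[0,1])))
print("die centre:",d[:2,0].mean()-58,d[:2,1].mean(),"rot",np.degrees(np.arctan2(d[1,0]-d[0,0],d[1,1]-d[0,1])))
s=ws(a[:2]); print("by stored pocket pose: ",-s[1],-s[0])
```

```text
pocket +y corners [[61.2, -69.5, 89.1], [61.1, 70.6, 88.8]]
die [[59.1, -67.2, 40.0], [59.1, 67.4, 39.7], [49.2, -85.7, 40.0]]
pocket centre tool x,y: 1.1531764244789713 0.5788896304353912 rot -0.02457704818035711
die centre: 1.0855624045423369 0.10764357574311845 rot -0.019762221805775103
by stored pocket pose:  1.0484705377376289 0.6931729289062796
```

Die and pocket agree to about 0.5 mm and 0.03°. Lower gently.

```bash
python3 -m crank '[[-1,[0,0.005,0.05],[0,0,0]],[-1,[0,0,0.05],[0,0,0]],[-1,[0,0,0.05],[0,0,0]],[-1,[0,0,0.05],[0,0,0]],[-1,[0,0,0],[0,0,0]]]'; python3 -c "
from h import *
o=obs(); print(ws(o['position']))"
```

```text
clock: 19.7
position: [0.612, 0.027, 0.1286]
ee_rot: [0.693, 0.721, -0.0, -0.0]
ft_force: [-0.4, -0.2, -6.1]
grip_width: 0.216
t 19.7 p [612.   27.  128.6] xaxis [-0.038  0.999 -0.   ] z [-0.001 -0.    -1.   ] F [-0.4 -0.2 -6.1] g 0.216
[ 0.28049091 -0.43410933]
```

```bash
python3 -m crank '[[-1,[-0.008,-0.006,0.04],[0,0,0]],[-1,[0,0,0.04],[0,0,0]],[-1,[0,0,0.03],[0,0,0]],[-1,[0,0,0.02],[0,0,0]],[-1,[0,0,0],[0,0,0]]]'; python3 -c "
from h import *
o=obs(); print(ws(o['position']))"
```

```text
clock: 20.2
position: [0.6118, 0.0264, 0.1186]
ee_rot: [0.693, 0.721, -0.0, -0.0]
ft_force: [-0.3, -1.1, -6.4]
grip_width: 0.214
t 20.2 p [611.8  26.4 118.6] xaxis [-0.038  0.999 -0.   ] z [-0. -0. -1.] F [-0.3 -1.1 -6.4] g 0.214
[ 0.05461343 -1.01187427]
```

```bash
python3 -m crank '[[-1,[0,0,0.02],[0,0,0]],[-1,[0,0,0.015],[0,0,0]],[-1,[0,0,0.01],[0,0,0]],[-1,[0,0,0.01],[0,0,0]],[-1,[0,0,0],[0,0,0]]]'; python3 -c "
from h import *
o=obs(); print(ws(o['position']))"
```

```text
clock: 20.7
position: [0.6119, 0.0264, 0.1144]
ee_rot: [0.693, 0.721, -0.0, -0.0]
ft_force: [-0.5, -0.3, -7.4]
grip_width: 0.215
t 20.7 p [611.9  26.4 114.4] xaxis [-0.038  0.999 -0.   ] z [-0. -0. -1.] F [-0.5 -0.3 -7.4] g 0.215
[ 0.11439816 -1.00837478]
```

```bash
python3 -m crank '[[-1,[0,0,0.01],[0,0,0]],[-1,[0,0,0.01],[0,0,0]],[-1,[0,0,0.01],[0,0,0]],[-1,[0,0,0],[0,0,0]],[-1,[0,0,0],[0,0,0]]]'; python3 -c "
from h import *
o=obs(); print(ws(o['position']))
cv2.imwrite('pics/i1.png',manip.camera('wrist'));cv2.imwrite('pics/i1s.png',manip.camera('side')[180:360,150:390].repeat(3,0).repeat(3,1))"
```

```text
clock: 21.2
position: [0.612, 0.0264, 0.1128]
ee_rot: [0.693, 0.721, -0.0, 0.0]
ft_force: [-5.1, -1.3, 6.1]
grip_width: 0.217
t 21.2 p [612.   26.4 112.8] xaxis [-0.038  0.999 -0.   ] z [ 0. -0. -1.] F [-5.1 -1.3  6.1] g 0.217
[ 0.24717456 -1.02130565]
```

View pics/i1.png

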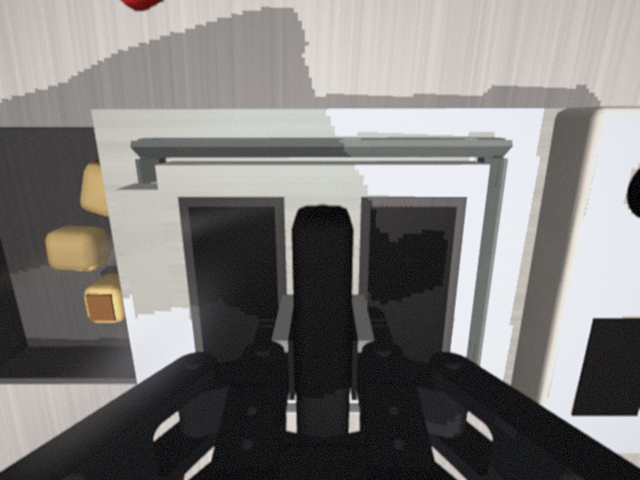

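View pics/i1s.png

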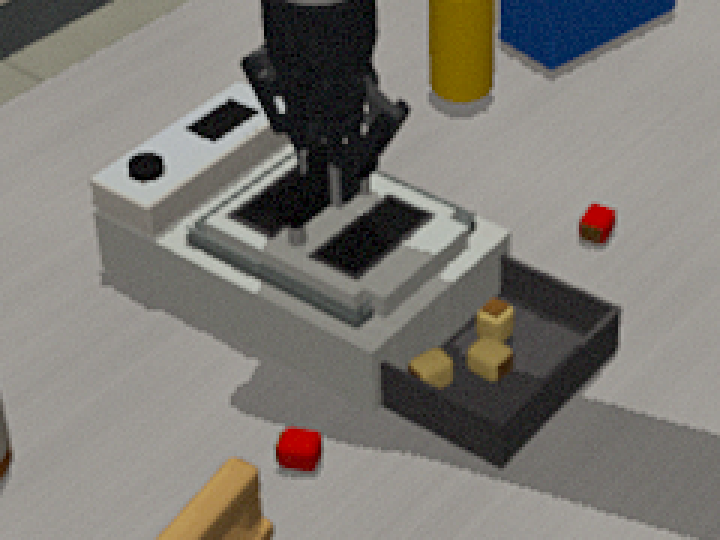

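Contact came exactly at the computed height (0.1128 m), and the die lies flush inside the rails. Release and retreat.

```bash
python3 -m crank '[[0,[0,0,0],[0,0,0]],[1,[0,0,0],[0,0,0]],[1,[0,0,0],[0,0,0]],[1,[0,0,0],[0,0,0]],[1,[0,0,-0.05],[0,0,0]]]'; python3 -m crank '[[1,[0,0,-0.2],[0,0,0]],[1,[0,0,-0.4],[0,0,0]],[1,[0,0,-0.5],[0,0,0]],[1,[-0.2,0,-0.5],[0,0,0]],[1,[-0.4,0,-0.2],[0,0,0]]]';python3 -m crank '[[1,[-0.3,0,0],[0,0,0]],[1,[0,0,0],[0,0,0]],[1,[0,0,0],[0,0,0]],[1,[0,0,0],[0,0,0]],[1,[0,0,0],[0,0,0]]]'; python3 -c "
from h import *
o=obs(); print(ws(o['position']));np.save('j1.npy',np.r_[o['position'],o['ee_rot']])
cv2.imwrite('pics/j1.png',manip.camera('wrist'));cv2.imwrite('pics/j1s.png',manip.camera('side'));cv2.imwrite('pics/j1t.png',manip.camera('top'))"
```

```text
clock: 21.8
position: [0.6117, 0.0264, 0.1158]
ee_rot: [0.693, 0.721, -0.0, -0.0]
ft_force: [0.3, 0.5, -0.5]
grip_width: 0.997
clock: 22.3
position: [0.6149, -0.0183, 0.2663]
ee_rot: [0.691, 0.722, 0.003, 0.002]
ft_force: [1.0, -1.0, 0.2]
grip_width: 0.997
clock: 22.8
position: [0.6146, -0.0442, 0.2603]
ee_rot: [0.693, 0.721, 0.0, -0.0]
ft_force: [-1.0, -0.4, 0.3]
grip_width: 0.999
t 22.8 p [614.6 -44.2 260.3] xaxis [-0.04   0.999  0.   ] z [ 0.  0. -1.] F [-1.  -0.4  0.3] g 0.999
[  0.29914048 -71.65386778]
```

View pics/j1.png

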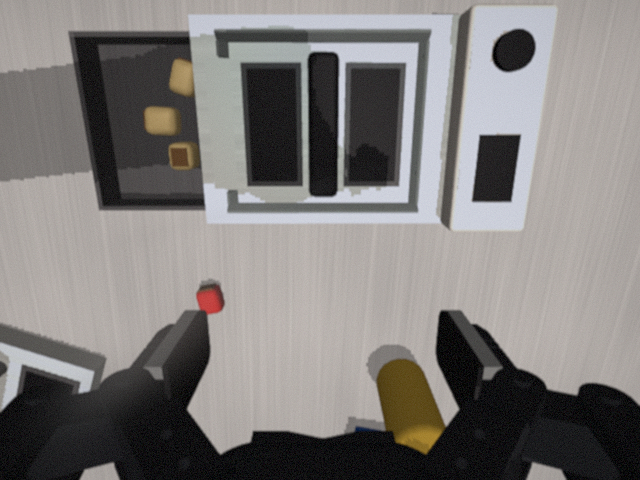

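View pics/j1s.png

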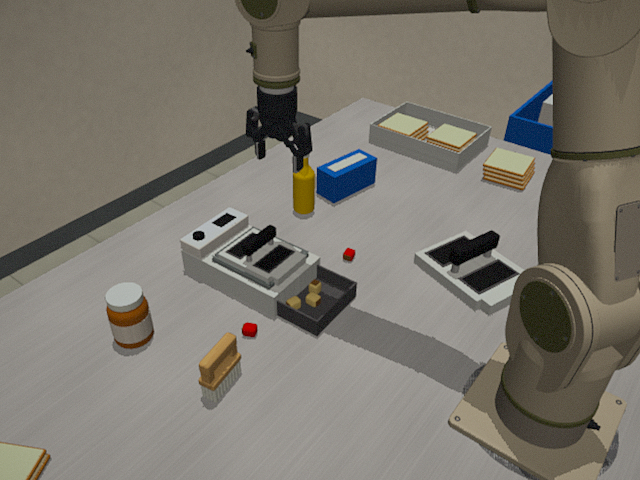

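Run:
```python
import cv2
i=cv2.imread("pics/j1.png")
cv2.imwrite("pics/j1a.png",cv2.resize(i[15:225,185:450],None,fx=2.85,fy=2.85,interpolation=cv2.INTER_CUBIC))
```

```text
(no output)
```

View pics/j1a.png

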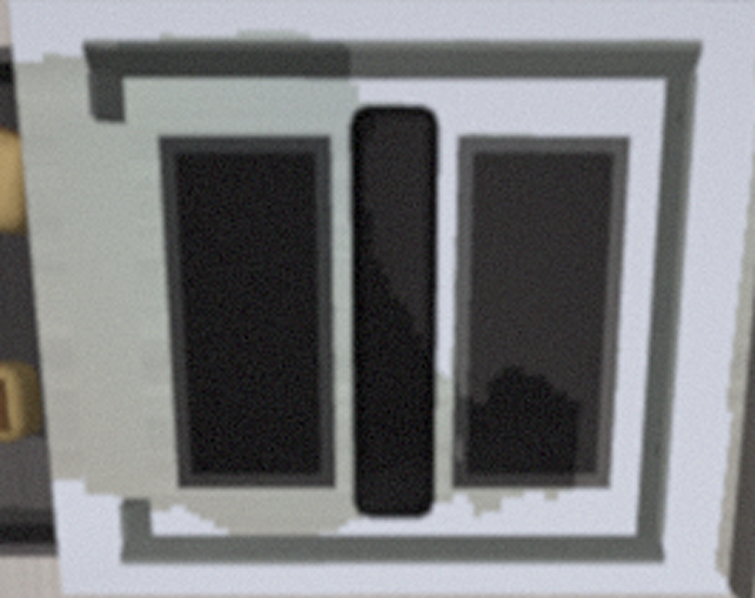

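Run:
```python
from h import *
a=np.load("j1.npy"); c=cam("wrist",{"position":a[:3],"ee_rot":a[3:]})
f=lambda p:np.array(p)/2.85+[185-.5+.175,15-.5+.175]
for n,px,z in (("plate",[[124,78],[666,78],[637,535],[150,535]],.073),("bar",[[352,105],[437,105],[434,517],[354,517]],.117)):
    q=ray(c,f(px),z)[:,:2]; e=q[0]+q[1]-q[2]-q[3]
    print(n,(np.linalg.norm(np.roll(q,-1,0)-q,axis=1)*1000).round(1),"centre in pocket mm",ws(q.mean(0)).round(1),"yaw err",np.degrees(np.arctan2(e[1],e[0]))-92.07)
i=cv2.imread("pics/j1t.png"); c=cam("top")
cv2.imwrite("pics/j1ta.png",cv2.resize(i[120:300,150:550],None,fx=2,fy=2))
```

```text
plate [136.  116.4 137.3 116.4] centre in pocket mm [0.4 0.1] yaw err 0.02575750699412538
bar [18.4 90.1 19.2 90.1] centre in pocket mm [0.3 0.3] yaw err 0.14975253769068786
```

View pics/j1ta.png

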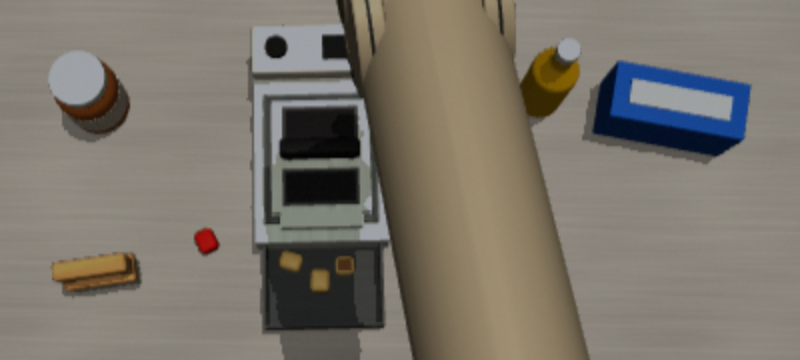

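The plate measures its true size at the seated height (136 x 116 mm at z = 73 mm). It is centred within 0.5 mm with a yaw error of about 0.03°, and everything else is in place. Handing in.

```bash
python3 -c "
from workcell import manip
print(manip.hand_in())"
```

```text
the job is handed in; nothing more can be done
None
```

The tray sealer is ready and I handed the job in at about 23 s; no verdict was reported.

**What I did:** I swept all three off-cuts through the open end into the scrap tray with the brush. I then stood the brush back on its bristles at its old spot. Finally I lowered the smaller die into the pocket by its handle until it touched down at the computed height, and let go.

**Last checks:**
- **Die:** It is centred within about 0.5 mm, with a yaw error of about 0.03° from the plate edges. The plate measures its true size (within about 1 mm) at the seated height, so it sits flat.
- **Off-cuts, brush and gripper:** The pictures show all three off-cuts in the tray and the brush standing. The gripper is clear of everything.
- **Jar, bottle and carton:** They look unmoved in the pictures, though I didn't measure them.
- **Disagreement:** The handle bar gave a yaw error of 0.15° against the plate's 0.03°, which is within picture error. No check failed.

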